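# Take down the glued-up ornaments

## Robot

A 6-joint arm with a two-finger parallel gripper is mounted at the origin on the work surface. World frame = base frame: x ahead of the robot, y to its left, z up, the work surface at z = 0. Lengths are in m, angles in rad, forces in N, time in s.
With the tool pointing down it reaches from about 0.375 to 0.925 m from the base axis. Payload 5.7 kg.
Tool frame: the origin (TCP) lies at the very end of the fingers, on their centre line; the grasp point (between the pads) lies 19 mm behind it (manip.grasp_offset is the z of the grasp point in the tool frame, in m); z points along the fingers, y is the line along which they close (so a half turn about z gives the same grasp; the last joint's range is limited). The gripper opens to 88 mm and grips with 3 to 60 N. Pads are 20 mm wide; open, the fingers measure 115 mm over their backs; the gripper's body (75 mm by 178 mm) begins 61 mm behind the grasp point.
Start: joints at [-1.264, 0.359, 1.51, -0, 1.272, -0.115], TCP at [0.246, -0.547, 0.183] pointing down, gripper open.
Joint ranges: [-2.97, 2.97], [-1.01, 2.36], [0.21, 2.38], [-0.96, 4.11], [0.2, 2.71], [-2.98, 2.98]. Speed limits (rad/s): [2.39, 2.39, 3.14, 3.14, 3.14, 3.14].

## Interface

Orientations are given as [roll, pitch, yaw] about the fixed x, y, z axes, in that order (R = Rz(yaw) Ry(pitch) Rx(roll)).
In Python, from bench import manip gives the robot as it stands.
- The arm moves only by the tool move_arm, never from a script. Its argument "moves" is a list of rows, each an object of numbers: "x", "y", "z": the shift along the tool's x, y, z in m; "turn": the turn about the tool's z in rad. A call has 1 to 5 rows; each row is the pose to reach, as a shift and turn from the pose commanded when the call began, along the tool's axes at that moment; what a row does not reach only later rows make up. A row lasts 1/12 s, in which the tool goes at most 41.7 mm and 7.16 degrees, less where a joint would pass 70% of its speed; a pose out of reach is approached as far as the arm can. A call with a gripper value outside its range is refused whole. "hand" is the closure, from 0 (fully open) to 1 (shut), set as the call begins (left out, the last holds). The fingers move at their own pace and stop on an object; "grip_force" is the grip in N (left out, the last holds). Time passes only in rows, so rows that repeat a pose let the fingers close. It gives the time, the measured TCP pose, the force, the opening and the grip force at its end, in the units of the state.
- manip.state(): the state, without advancing time (a new reading comes with each control period).
- manip.read_camera(name): name is "side" or "top"; returns a dict with "frame" (384x512x3 uint8, red, green, blue), "fx", "fy", "cx", "cy" (pixels), "world_to_cam" (4x4, takes a point from world to camera coordinates). Camera axes: x right, y up, looking along -z (the intrinsics and any distortion apply to the point x, -y, -z); pixel columns grow to the right and rows downward; lengths in m; the calibration is good to about 2 mm. A picture is of the moment at which its call begins. There is no depth.
- manip.job_done(): hands the job in; it is judged then, once.
The state is a dict: "t": time; "joint_positions": joint angles; "qvel": joint speeds; "joint_efforts": joint torques, N m; "tcp_pos": TCP position; "eef_rot": TCP orientation; "ft_force": force on the tool from outside, world axes, zero at the start; "moment": the same for the moment, N m; "finger_gap": finger opening in m; "grip_force": force on a finger pad.
Only numpy, scipy, OpenCV 4.12 (cv2) and the standard library are available. Lean on these libraries where they do the work, as an engineer would, in place of code of your own. Each camera call takes 0.05 s, during which the arm holds its last target. There are 200 camera calls.

## Task

The glue under the pressing weights has set, so take both stacks down from the top, one thing at a time, never dragging an ornament from under its load. Stand the iron weight in the large black-lined dish and the brass weight in the small green-lined dish, lay the loose wooden pressing block squarely on the pile of others like it, and lay each ornament face up, centred along the empty felt strip beside its twin. Set everything down gently, without dropping it or tipping a weight over.

Things in the scene. Friction and masses are not known exactly. Their poses are not given: they have to be found in the camera images.
- iron_weight: black cast-iron pressing weight: upright cylinder 54 mm across and 36 mm high, with a 12 mm thick, 10 mm high neck and a 22 mm wide, 12 mm high knob on top (58 mm high in all); about 0.6 kg. Stands on the pressing block. Origin: centre of its underside, z up.
- brass_weight: bright brass pressing weight: upright cylinder 36 mm across and 40 mm high, with the same neck and knob (62 mm high in all); about 0.4 kg. Stands directly on the red plaque. Origin: centre of its underside, z up.
- caul: loose pressing block: pale beech with a grey felt sole, 62 mm (its x) by 80 mm (its y) by 18 mm high, about 70 g. Lies across the middle of the gilded leaf, under the iron weight. Origin: centre of its underside, z up.
- leaf: gilded leaf ornament, all gold, 50 mm wide (its x) by 150 mm long (its y, narrower towards both tips), flat middle 16 mm high, veins at the tips up to 20 mm; about 90 g; the same either way round. Lies on the bench at the bottom of one stack, gilded face up: leaf, pressing block, iron weight. Origin: centre of its underside, z up.
- plaque: dark red plaque ornament with a gold rosette at each end, 46 mm wide (its x) by 136 mm long (its y), flat middle 16 mm high, rosettes 20 mm; about 90 g; the same either way round. Lies on the bench at the bottom of the other stack, face up: plaque, brass weight. Origin: centre of its underside, z up.
- iron_dish: fixed turned wooden dish lined with black felt, the larger of the two (84 mm across outside, 74 mm across inside), home of the iron weight. Inner floor 5 mm above its origin, rim 11 mm above it. Origin: centre of its underside.
- brass_dish: fixed turned wooden dish lined with green felt, the smaller of the two (64 mm across outside, 54 mm across inside), home of the brass weight. Inner floor 5 mm above its origin, rim 11 mm above it. Origin: centre of its underside.
- caul_pile: fixed pile of two beech pressing blocks like the loose one, 62 mm (its x) by 80 mm (its y), together 36 mm high, standing on the bench. Origin: centre of its underside; its top is 36 mm above that.
- leaf_board: fixed plywood board 12 mm thick, 185 mm (its x) by 176 mm (its y), with two blue-grey felt strips, flush, each 66 mm (x) by 164 mm (y). A second gilded leaf is fixed on the far strip, 90 mm to the board's +x; the near strip is empty. Origin: on the board's underside, below the centre of the EMPTY strip, whose felt is 12 mm above it; y runs along the strip.
- plaque_board: fixed plywood board just like the leaf's, with a second dark red plaque fixed on its far strip, 90 mm to the board's +x, and the near strip empty. Origin: on the board's underside, below the centre of the EMPTY strip, whose felt is 12 mm above it; y runs along the strip.
Not all that is in view belongs to the job. Several things have the shape of the brass_weight; the one meant has the colours described above.

How it is judged:
At the end, for the whole second after the job is handed in: Each weight upright on its dish floor, within 12 mm of centre; block flat on the pile within 14 mm and 0.2 rad; each ornament face up on the empty strip beside its twin within 13 mm across, 15 mm along and 0.2 rad; all released and at rest (horizontal distance between iron_weight and iron_dish below 0.012 m and z of iron_weight in the frame of iron_dish between 0.002 and 0.008 m and horizontal distance between brass_weight and brass_dish below 0.012 m and z of brass_weight in the frame of brass_dish between 0.002 and 0.008 m and horizontal distance between caul and caul_pile below 0.014 m and angle between the y axis of caul and the y axis of caul_pile, either way round below 0.2 rad and z of caul in the frame of caul_pile between 0.033 and 0.039 m and x of leaf in the frame of leaf_board between -0.013 and 0.013 m and y of leaf in the frame of leaf_board between -0.015 and 0.015 m and z of leaf in the frame of leaf_board between 0.009 and 0.015 m and angle between the y axis of leaf and the y axis of leaf_board, either way round below 0.2 rad and x of plaque in the frame of plaque_board between -0.013 and 0.013 m and y of plaque in the frame of plaque_board between -0.015 and 0.015 m and z of plaque in the frame of plaque_board between 0.009 and 0.015 m and angle between the y axis of plaque and the y axis of plaque_board, either way round below 0.2 rad and angle between each of iron_weight, brass_weight, caul, leaf, plaque's own z axis and vertical below 0.1 rad and linear speed of each of iron_weight, brass_weight, caul, leaf, plaque below 0.02 m/s and angular speed of each of iron_weight, brass_weight, caul, leaf, plaque below 0.2 rad/s); the robot touches nothing.
It fails at once if a thing is dropped or thrown (faster than 0.7 m/s while the fingers do not hold it) ((linear speed of iron_weight above 0.7 m/s and not (contact force between iron_weight and the fingers above 0.05 N)) or (linear speed of brass_weight above 0.7 m/s and not (contact force between brass_weight and the fingers above 0.05 N)) or (linear speed of caul above 0.7 m/s and not (contact force between caul and the fingers above 0.05 N)) or (linear speed of leaf above 0.7 m/s and not (contact force between leaf and the fingers above 0.05 N)) or (linear speed of plaque above 0.7 m/s and not (contact force between plaque and the fingers above 0.05 N))).
It fails at once if a weight is tipped over (more than 0.9 rad) (angle between any of iron_weight, brass_weight's own z axis and vertical above 0.9 rad).
It fails at once if an ornament is shifted by more than 25 mm while its pressing block or weight still lies on it ((distance of leaf from where it was at the start of the episode above 0.025 m and contact force between leaf and caul above 0.3 N) or (distance of plaque from where it was at the start of the episode above 0.025 m and contact force between plaque and brass_weight above 0.3 N)).
It also fails if it takes over 131 s, if anything falls off the work surface, if the arm or the gripper's body presses on something with over 40 N, if the wrist force passes 120 N, or if a joint passes its speed limit or range.

## Working session

There is one attempt and no reset: what is moved stays moved. The work goes in short steps, Python scripts to look and compute and a tool call to move; the robot and the scene stay as the last step left them, time stands still between calls to the robot, and variables do not carry over. Pictures are saved under pics/ and viewed, at most 14 in all, crops included, and the job is handed in when it is done.

Besides the shell and the picture viewer there is one more tool, called after "Emit:" by a JSON object that holds its "fn" and its "kwargs", one argument or row to a line. move_arm: Moves the arm, as the interface text tells. Its arguments: {"type":"object","properties":{"moves":{"type":"array","items":{"type":"object","properties":{"x":{"type":"number"},"y":{"type":"number"},"z":{"type":"number"},"turn":{"type":"number"}}}},"hand":{"type":"number"},"grip_force":{"type":"number"}},"required":["moves"]}

```bash
ls; mkdir -p pics; cat > h.py <<'E'
import numpy as np, cv2
from bench import manip
def cam(n):
    return manip.read_camera(n)
def ray(c,u,v):
    T=np.array(c["world_to_cam"]);R=T[:3,:3];t=T[:3,3]
    d=np.array([(u-c["cx"])/c["fx"],-(v-c["cy"])/c["fy"],-1.])
    return -R.T@t, R.T@d
def onz(c,u,v,z):
    o,d=ray(c,u,v); return o+d*(z-o[2])/d[2]
def proj(c,p):
    T=np.array(c["world_to_cam"]);q=T[:3,:3]@np.array(p)+T[:3,3]
    return c["cx"]+c["fx"]*q[0]/-q[2], c["cy"]-c["fy"]*q[1]/-q[2]
E
python3 - <<'E'
from h import *
for n in("top","side"):
    c=cam(n); f=c["frame"]; cv2.imwrite(f"pics/{n}0.png",cv2.resize(f[...,::-1],(800,600),interpolation=cv2.INTER_CUBIC)); np.save(n+"0.npy",f)
    print(n,{k:(np.round(v,3).tolist()) for k,v in c.items() if k!="frame"}, np.round(ray(c,256,192)[0],3))
print(manip.state(), manip.grasp_offset)
E
```

```text
pics
top {'fx': 364.323, 'fy': 364.323, 'cx': 257.841, 'cy': 192.082, 'world_to_cam': [[0.01, -1.0, 0.012, -0.022], [0.996, 0.011, 0.088, -0.543], [-0.088, 0.011, 0.996, -0.938], [0.0, 0.0, 0.0, 1.0]]} [ 0.458 -0.005  0.983]
side {'fx': 393.412, 'fy': 393.412, 'cx': 256.478, 'cy': 193.07, 'world_to_cam': [[-0.698, -0.716, 0.02, 0.352], [0.51, -0.477, 0.716, -0.312], [-0.503, 0.51, 0.698, -0.858], [0.0, 0.0, 0.0, 1.0]]} [-0.027  0.541  0.815]
{'t': 0.1, 'joint_positions': array([-1.26410274e+00,  3.59391611e-01,  1.51132206e+00, -9.38494300e-06,
        1.27250815e+00, -1.15088580e-01]), 'qvel': array([-0.00013961, -0.00239778, -0.00252344, -0.00139698,  0.00040751,
       -0.00019762]), 'joint_efforts': array([ 1.41903189e-05, -5.16358101e+01, -2.71407187e+01,  6.75975974e-02,
        2.76186748e-02, -4.02002570e-05]), 'tcp_pos': array([ 0.24541862, -0.54675707,  0.18271916]), 'eef_rot': array([-3.13997323e+00, -1.78178522e-04,  4.21784786e-01]), 'ft_force': array([0.26022677, 0.85774448, 0.53956891]), 'moment': array([-0.02017745,  0.01213863, -0.02697922]), 'grip_force': 0.0, 'finger_gap': 0.08766725350431413} -0.0187
```

View pics/top0.png

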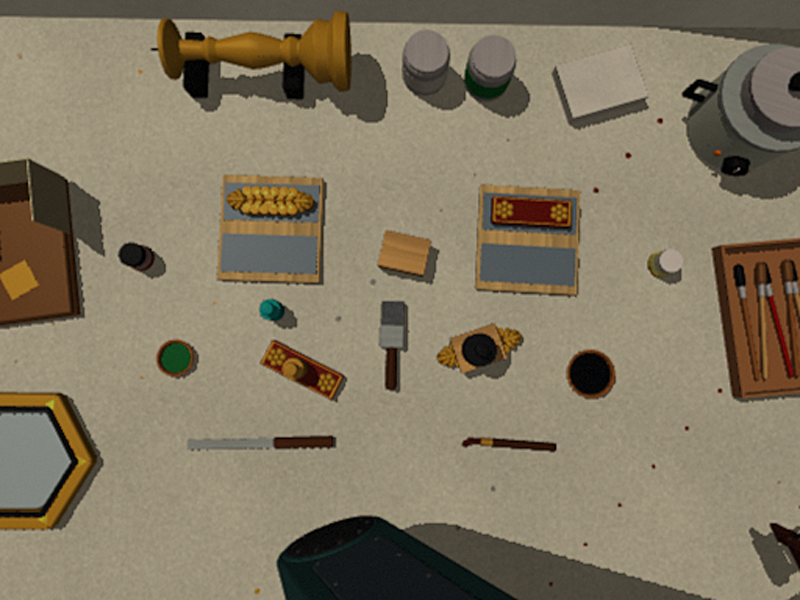

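View pics/side0.png

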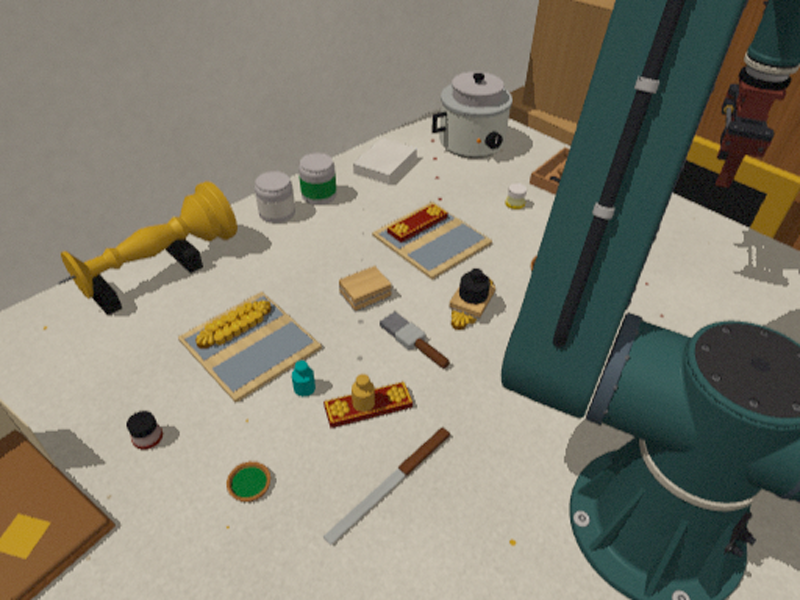

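Top view (800-px coordinates): the iron weight is at (480,348), on the block and leaf. The brass weight on the red plaque is at (293,368). The pile is at (405,253), the leaf board's empty strip at (269,255) and the plaque board's at (528,266). The iron dish is at (591,373) and the green dish at (176,358).

Things that could be confused:
- **Brass weight:** teal weight-shaped thing (271,310), yellow/white jar (665,264), dark/red jar (135,256). I choose the brass one at (293,368), standing on the plaque.
- **Iron weight:** dark jar (135,256). I choose the one at (480,348).
- **Ornaments:** the fixed twins at (270,202) and (531,211).
- **Loose block:** the pile (405,253) and the white block (600,85).

Next come the masks and one close crop.

```bash
cat > m.py <<'E'
from h import *
c=cam("top"); f=c["frame"]; hsv=cv2.cvtColor(f,cv2.COLOR_RGB2HSV); big=cv2.resize(f[...,::-1],None,fx=5,fy=5,interpolation=cv2.INTER_CUBIC)
def box(n,u0,v0,u1,v1,lo,hi,z,circ=False,big_=True):
    u0,v0,u1,v1=[int(k*.64) for k in(u0,v0,u1,v1)]
    m=np.zeros(hsv.shape[:2],np.uint8); m[v0:v1,u0:u1]=cv2.inRange(hsv,np.array(lo),np.array(hi))[v0:v1,u0:u1]
    if big_: # largest blob
        k,l,s,_=cv2.connectedComponentsWithStats(m); m=(l==1+np.argmax(s[1:,4])).astype(np.uint8)
    p=np.argwhere(m)[:,::-1].astype(np.float64)
    w=np.array([onz(c,u,v,z)[:2] for u,v in p],np.float32)
    if circ:
        (x,y),r=cv2.minEnclosingCircle(w); print(n,"c",np.round([x,y],4),"r",round(r,4),"mean",w.mean(0).round(4),"n",len(p)); q=[(x+r*np.cos(a),y+r*np.sin(a)) for a in np.arange(0,6.3,.2)]
    else:
        r=cv2.minAreaRect(w); q=cv2.boxPoints(r); e=[q[1]-q[0],q[2]-q[1]]; L=max(e,key=np.linalg.norm)
        yaw=np.arctan2(L[1],L[0]); yaw=(yaw)%np.pi
        print(n,"c",np.round(r[0],4),"size",np.round(r[1],4),"long-axis dir",round(float(yaw),4),"mean",w.mean(0).round(4),"n",len(p))
    pts=np.array([proj(c,(a,b,z)) for a,b in q]); cv2.polylines(big,[np.int32(pts*5+2.5)],True,(255,255,0),1)
E
cat > m1.py <<'E'
from m import *
box("leafstrip",218,228,322,285,(95,30,60),(125,140,200),.012)
box("plaqstrip",478,238,582,295,(95,30,60),(125,140,200),.012)
box("brassdish",150,330,205,385,(50,120,40),(80,255,255),.005,True)
box("irondish",565,345,618,402,(0,0,0),(180,255,40),.005,True)
box("irondish_rim",560,340,622,406,(5,90,50),(14,255,200),.011,True)
box("pile",370,225,440,285,(8,70,120),(22,200,255),.036)
box("plaque",255,335,350,403,(0,120,60),(28,255,255),.014,big_=False)
box("leaf",430,325,527,375,(20,140,60),(32,255,255),.014,big_=False)
box("caul",430,315,527,385,(8,60,90),(19,190,255),.034)
box("iron",455,325,510,375,(0,0,0),(180,255,75),.07,True)
a=big[190*5:265*5,150*5:235*5]; b=big[190*5:265*5,265*5:350*5]
cv2.imwrite("pics/c1.png",cv2.resize(np.hstack([a,b]),(800,353),interpolation=cv2.INTER_AREA))
E
python3 m1.py
```

```text
leafstrip c [0.6526 0.2011] size [0.     0.0403] long-axis dir 1.5835 mean [0.6526 0.2011] n 16
plaqstrip c [ 0.6287 -0.2323] size [0.1589 0.0259] long-axis dir 1.4962 mean [ 0.6357 -0.236 ] n 89
brassdish c [0.4428 0.3704] r 0.025 mean [0.4425 0.3697] n 270
irondish c [ 0.4234 -0.3372] r 0.0353 mean [ 0.4232 -0.3372] n 536
irondish_rim c [ 0.4224 -0.3372] r 0.0419 mean [ 0.4203 -0.3408] n 218
pile c [ 0.6243 -0.0166] size [0.0802 0.0623] long-axis dir 1.3622 mean [ 0.6242 -0.016 ] n 699
plaque c [0.4249 0.1543] size [0.1358 0.0466] long-axis dir 1.1213 mean [0.427  0.1557] n 749
leaf c [ 0.4674 -0.1469] size [0.0192 0.1308] long-axis dir 1.8998 mean [ 0.4767 -0.1719] n 8
caul c [ 0.4663 -0.1473] size [0.0637 0.0928] long-axis dir 1.9015 mean [ 0.47   -0.1371] n 331
iron c [ 0.4528 -0.1482] r 0.0413 mean [ 0.4583 -0.1432] n 449
```

View pics/c1.png

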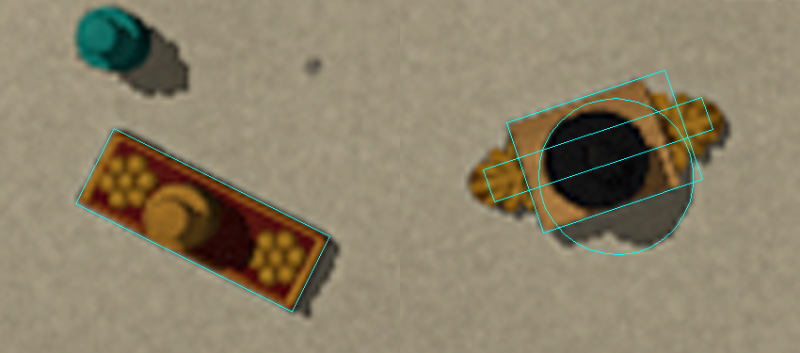

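The crop shows the brass weight (knob near (172,222) in the crop) on the red plaque, and the iron weight on the block and leaf. The teal lookalike is clearly separate. The plaque box fits well, but the strip, leaf, iron and brass masks need tuning.

```bash
cat > m2.py <<'E'
from m import *
def s(u,v): return hsv[int(v*.64),int(u*.64)].tolist()
print("felt",s(269,255),s(528,266),"iron",s(480,348),s(478,340),"shadow",s(500,375),"leaf",s(447,356),s(512,338),"brass",s(289,366),s(296,360),"plq",s(300,386),"wood",s(465,345))
box("leafstrip",218,228,322,285,(90,20,60),(130,140,220),.012)
box("plaqstrip",478,238,582,295,(90,20,60),(130,140,220),.012)
for t in (25,35,45): box("iron%d"%t,455,325,510,375,(0,0,0),(180,255,t),.07,True)
for nm,p in dict(brassknob=(186.0,236.7,.078),).items(): print(nm,onz(c,*p).round(4))
E
python3 m2.py
```

```text
felt [95, 15, 104] [103, 21, 86] iron [60, 13, 20] [20, 38, 20] shadow [18, 62, 62] leaf [18, 211, 138] [19, 209, 156] brass [18, 197, 157] [18, 198, 157] plq [22, 50, 168] wood [103, 255, 7]
leafstrip c [0.622  0.1977] size [0.1237 0.0624] long-axis dir 1.5497 mean [0.6233 0.1767] n 158
plaqstrip c [ 0.6091 -0.2307] size [0.1601 0.062 ] long-axis dir 1.5234 mean [ 0.6092 -0.2304] n 1223
iron25 c [ 0.4613 -0.1383] r 0.0272 mean [ 0.4614 -0.1379] n 348
iron35 c [ 0.4611 -0.138 ] r 0.0275 mean [ 0.4613 -0.1383] n 358
iron45 c [ 0.4611 -0.138 ] r 0.0275 mean [ 0.4612 -0.1382] n 361
brassknob [0.4259 0.1599 0.078 ]
```

```bash
cat >> h.py <<'E'
def go(x,y,z,yaw):
    s=manip.state(); p=s["tcp_pos"]; a=s["eef_rot"][2]
    d=np.array([x,y,z])-p; R=np.array([[np.cos(a),np.sin(a),0],[np.sin(a),-np.cos(a),0],[0,0,-1]])
    t=(a-yaw+np.pi)%(2*np.pi)-np.pi
    print("shift xyz mm",(R.T@d*1000).round(1),"turn",round(t,3),"rows",round(max(np.linalg.norm(d)/.0417,abs(t)/.125),1))
E
cat > m3.py <<'E'
from m import *
box("leafstrip",218,232,322,285,(80,8,50),(130,140,220),.012)
box("plaqstrip",478,242,582,295,(80,8,50),(130,140,220),.012)
box("leaf",430,325,527,375,(15,195,80),(24,255,255),.014,big_=False)
box("leaf2",430,325,527,375,(15,180,60),(24,255,255),.014,big_=False)
box("twinleaf",224,180,318,222,(15,180,60),(24,255,255),.028,big_=False)
box("twinplq",485,192,578,230,(0,120,40),(28,255,255),.027,big_=False)
d=cam("side")
print("side brass knob",np.array(proj(d,(.4259,.1599,.078)))/.64,"iron",np.array(proj(d,(.461,-.139,.092)))/.64)
go(.461,-.139,.15,1.9)
E
python3 m3.py
```

```text
leafstrip c [0.6224 0.2156] size [0.1599 0.0628] long-axis dir 1.5545 mean [0.6224 0.215 ] n 1352
plaqstrip c [ 0.6093 -0.2308] size [0.1605 0.063 ] long-axis dir 1.5239 mean [ 0.6092 -0.2308] n 1361
leaf c [ 0.4662 -0.1459] size [0.0425 0.1436] long-axis dir 1.8606 mean [ 0.4666 -0.1498] n 231
leaf2 c [ 0.4663 -0.1464] size [0.0425 0.1461] long-axis dir 1.8606 mean [ 0.4667 -0.1495] n 256
twinleaf c [0.711  0.2117] size [0.144  0.0476] long-axis dir 1.542 mean [0.711  0.2121] n 714
twinplq c [ 0.7041 -0.2343] size [0.0601 0.1536] long-axis dir 1.5845 mean [ 0.7033 -0.2371] n 969
side brass knob [362.70362568 377.08013068] iron [474.63256606 270.52013727]
shift xyz mm [ 363.6 -284.2   33.1] turn -1.478 rows 11.8
```

```bash
cat >> h.py <<'E'
def plan(*wps):
    """each waypoint (x,y,z,yaw): prints, call by call, the end shift (mm) and turn, in that call's own tool axes"""
    s=manip.state(); p=np.array(s["tcp_pos"]); a=s["eef_rot"][2]
    for w in wps:
        d=np.array(w[:3])-p; t=(a-w[3]+np.pi)%(2*np.pi)-np.pi
        n=int(np.ceil(max(np.linalg.norm(d)/.038,abs(t)/.12))); print("->",w,"rows",n)
        left=n; 
        while left>0:
            k=min(5,left); f=k/n; R=np.array([[np.cos(a),np.sin(a),0],[np.sin(a),-np.cos(a),0],[0,0,-1]])
            print("  rows",k,"xyz mm",(R.T@d*f*1000).round(1),"turn",round(t*f,3)); a-=t*f; left-=k
        p=np.array(w[:3]); a=w[3]
E
python3 -c "
from h import *
plan((.461,-.139,.15,1.9),(.461,-.139,.046,1.9))"
```

```text
-> (0.461, -0.139, 0.15, 1.9) rows 13
  rows 5 xyz mm [ 139.9 -109.3   12.7] turn -0.569
  rows 5 xyz mm [176.7 -16.8  12.7] turn -0.569
  rows 3 xyz mm [94.8 48.6  7.6] turn -0.341
-> (0.461, -0.139, 0.046, 1.9) rows 3
  rows 3 xyz mm [  0.   0. 104.] turn 0.0
```

Emit:
{"fn": "move_arm", "kwargs": {
  "moves": [
    {"x":0.028,"y":-0.022,"z":0.003,"turn":-0.114},
    {"x":0.056,"y":-0.044,"z":0.005,"turn":-0.228},
    {"x":0.084,"y":-0.066,"z":0.008,"turn":-0.342},
    {"x":0.112,"y":-0.088,"z":0.01,"turn":-0.456},
    {"x":0.14,"y":-0.109,"z":0.013,"turn":-0.569}
  ],
  "hand": 0
}}

```text
t: 0.72
tcp_pos: [0.3291, -0.389, 0.1704]
eef_rot: [3.142, -0.0, 0.996]
ft_force: [1.2, 0.0, 0.0]
finger_gap: 0.0878
grip_force: 0.0
```

Emit:
{"fn": "move_arm", "kwargs": {
  "moves": [
    {"x":0.035,"y":-0.003,"z":0.003,"turn":-0.114},
    {"x":0.07,"y":-0.007,"z":0.005,"turn":-0.228},
    {"x":0.106,"y":-0.01,"z":0.008,"turn":-0.342},
    {"x":0.141,"y":-0.013,"z":0.01,"turn":-0.456},
    {"x":0.177,"y":-0.017,"z":0.013,"turn":-0.569}
  ]
}}

```text
t: 1.13
tcp_pos: [0.4123, -0.232, 0.1577]
eef_rot: [3.141, 0.0, 1.565]
ft_force: [1.4, 0.7, 0.9]
finger_gap: 0.0879
grip_force: 0.0
```

Emit:
{"fn": "move_arm", "kwargs": {
  "moves": [
    {"x":0.032,"y":0.016,"z":0.003,"turn":-0.114},
    {"x":0.064,"y":0.032,"z":0.005,"turn":-0.228},
    {"x":0.095,"y":0.049,"z":0.008,"turn":-0.341},
    {"x":0.095,"y":0.049,"z":0.008,"turn":-0.341}
  ]
}}

```text
t: 1.47
tcp_pos: [0.4634, -0.1338, 0.1492]
eef_rot: [3.14, -0.002, 1.91]
ft_force: [0.0, -0.4, 0.2]
finger_gap: 0.0874
grip_force: 0.0
```

```bash
python3 -c "
from h import *
plan((.461,-.139,.046,1.9))"
```

```text
-> (0.461, -0.139, 0.046, 1.9) rows 3
  rows 3 xyz mm [ -4.1  -4.  103.2] turn 0.01
```

Emit:
{"fn": "move_arm", "kwargs": {
  "moves": [
    {"x":-0.004,"y":-0.004,"z":0.025},
    {"x":-0.004,"y":-0.004,"z":0.06},
    {"x":-0.004,"y":-0.004,"z":0.09},
    {"x":-0.004,"y":-0.004,"z":0.103},
    {"x":-0.004,"y":-0.004,"z":0.103}
  ]
}}

```text
$.moves[0]: bad value
```

Emit:
{"fn": "move_arm", "kwargs": {
  "moves": [
    {"z":0},
    {"z":0},
    {"z":0},
    {"z":0},
    {"z":0}
  ],
  "hand": 1,
  "grip_force": 30
}}

```text
$.moves[0]: bad value
```

Emit:
{"fn": "move_arm", "kwargs": {
  "moves": [
    {"z":0},
    {"z":0},
    {"z":0}
  ]
}}

```text
$.moves[0]: bad value
```

Emit:
{"fn": "move_arm", "kwargs": {
  "moves": [
    {"x":-0.004,"y":-0.004,"z":0.025,"turn":0},
    {"x":-0.004,"y":-0.004,"z":0.06,"turn":0},
    {"x":-0.004,"y":-0.004,"z":0.09,"turn":0},
    {"x":-0.004,"y":-0.004,"z":0.103,"turn":0},
    {"x":-0.004,"y":-0.004,"z":0.103,"turn":0}
  ]
}}

```text
t: 1.88
tcp_pos: [0.4563, -0.1431, 0.0437]
eef_rot: [-3.137, -0.004, 1.9]
ft_force: [-0.9, -0.6, 0.3]
finger_gap: 0.088
grip_force: 0.0
```

Emit:
{"fn": "move_arm", "kwargs": {
  "moves": [
    {"x":0,"y":0,"z":0,"turn":0},
    {"x":0,"y":0,"z":0,"turn":0},
    {"x":0,"y":0,"z":0,"turn":0},
    {"x":0,"y":0,"z":0,"turn":0},
    {"x":0,"y":0,"z":0,"turn":0}
  ],
  "hand": 1,
  "grip_force": 30
}}

```text
t: 2.3
tcp_pos: [0.4598, -0.1443, 0.0475]
eef_rot: [3.14, 0.001, 1.901]
ft_force: [-0.6, 0.6, 0.7]
finger_gap: 0.0575
grip_force: 0.0
```

Emit:
{"fn": "move_arm", "kwargs": {
  "moves": [
    {"x":0,"y":0,"z":0,"turn":0},
    {"x":0,"y":0,"z":0,"turn":0},
    {"x":0,"y":0,"z":0,"turn":0}
  ]
}}

```text
t: 2.55
tcp_pos: [0.4592, -0.1439, 0.0467]
eef_rot: [3.141, 0.0, 1.901]
ft_force: [-1.0, -0.9, -0.3]
finger_gap: 0.038
grip_force: 0.0
```

```bash
python3 - <<'E'
from h import *
s=manip.state(); print(s["tcp_pos"],s["finger_gap"],s["grip_force"])
a=cam("top")["frame"][160:290,200:370]; b=cam("side")["frame"][110:240,230:400]
cv2.imwrite("pics/g1.png",cv2.resize(np.hstack([a,b])[...,::-1],(800,306),interpolation=cv2.INTER_CUBIC))
E
```

```text
[ 0.45918755 -0.14390499  0.04668696] 0.037979987877998306 0.0
```

View pics/g1.png

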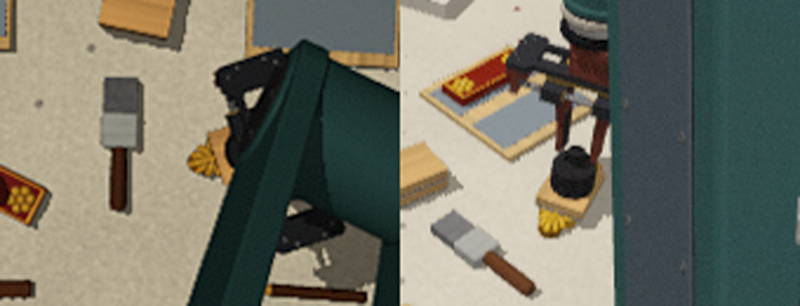

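```bash
python3 - <<'E'
from h import *
d=cam("side")
for p in [(.459,-.144,.047),(.459,-.144,.092),(.461,-.139,.092),(.461,-.139,.034),(.461,-.139,.07)]: print(p,np.round(proj(d,p),1))
f=d["frame"]; cv2.imwrite("pics/g2.png",cv2.resize(f[140:210,260:345][...,::-1],(765,630*765//765-30),interpolation=cv2.INTER_CUBIC))
print(manip.state()["eef_rot"])
E
```

```text
(0.459, -0.144, 0.047) [303.8 184.5]
(0.459, -0.144, 0.092) [305.5 172.7]
(0.461, -0.139, 0.092) [303.8 173.1]
(0.461, -0.139, 0.034) [301.7 188.2]
(0.461, -0.139, 0.07) [303. 179.]
[-3.14156457e+00 -1.13012098e-04  1.90087500e+00]
```

View pics/g2.png

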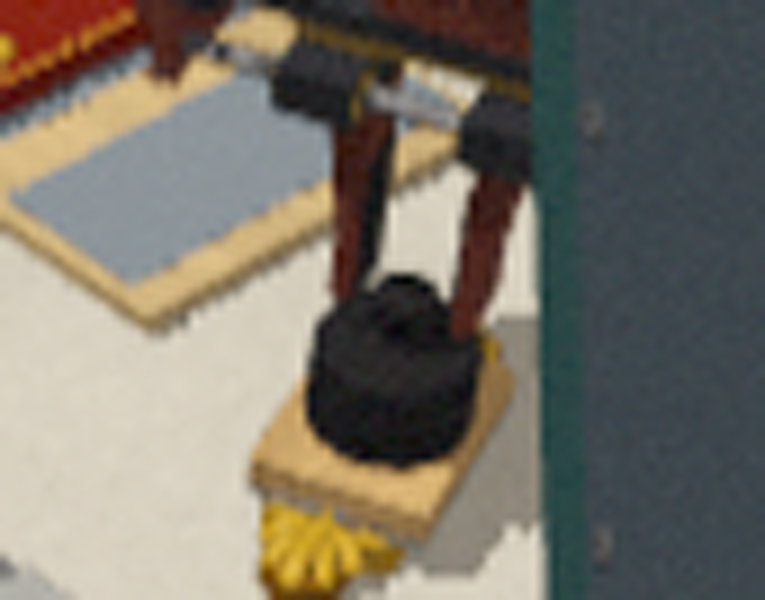

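The weight hides the fingers at a 38 mm opening, so the fingers are not around it: they are either behind it or above it. I'll check the reported TCP against the first side picture.

```bash
python3 - <<'E'
from h import *
d=cam("side"); c=cam("top")
a=.4218; p=np.array([.2454,-.5468,.1827]); ty=np.array([np.sin(a),-np.cos(a),0])
f=np.load("side0.npy"); u0,v0=440,75
im=cv2.resize(f[v0:v0+65,u0:u0+72][...,::-1],None,fx=9,fy=9,interpolation=cv2.INTER_CUBIC)
for k in(-.05,0,.05):
    for z,col in((0,(0,255,0)),(.03,(255,255,0))):
        q=proj(d,p+k*ty+[0,0,z]); print(k,z,np.round(q,1)); cv2.circle(im,(int((q[0]-u0+.5)*9),int((q[1]-v0+.5)*9)),4,col,-1)
cv2.imwrite("pics/g3.png",im)
E
```

```text
-0.05 0 [456.  131.2]
-0.05 0.03 [460.1 122.2]
0 0 [456.5 121.8]
0 0.03 [460.5 112.9]
0.05 0 [457. 113.]
0.05 0.03 [460.8 104.2]
```

View pics/g3.png

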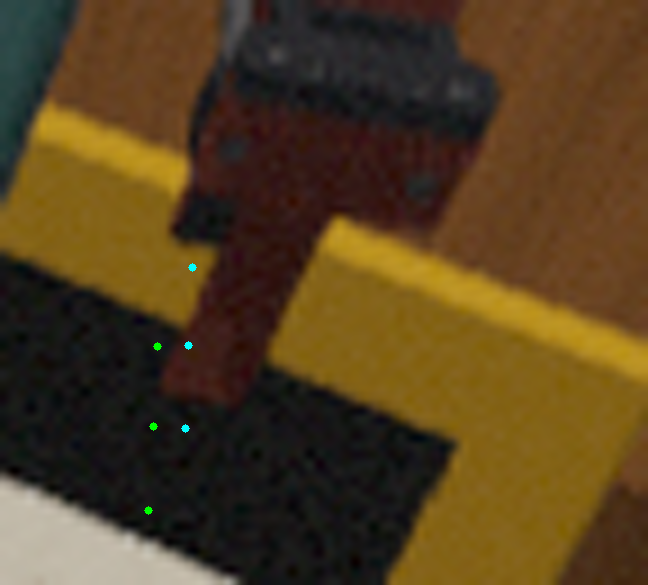

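In the start view the fingertip really shows about 40 mm higher than the reported TCP. The reported TCP may not match the visible fingers. I'll lift clear with the fingers shut as a marker, move towards the side camera and measure the tip.

Emit:
{"fn": "move_arm", "kwargs": {
  "moves": [
    {"x":0,"y":0,"z":-0.02,"turn":0},
    {"x":0,"y":0,"z":-0.05,"turn":0},
    {"x":0,"y":0,"z":-0.08,"turn":0},
    {"x":0,"y":0,"z":-0.11,"turn":0},
    {"x":0,"y":0,"z":-0.11,"turn":0}
  ]
}}

```text
t: 3.22
tcp_pos: [0.462, -0.1452, 0.1609]
eef_rot: [3.136, 0.005, 1.901]
ft_force: [2.1, -1.7, -4.9]
finger_gap: 0.0208
grip_force: 30.0
```

```bash
python3 - <<'E'
from h import *
s=manip.state(); print(s["tcp_pos"],s["eef_rot"],s["finger_gap"]); d=cam("side"); c=cam("top"); p=s["tcp_pos"]
u0,v0=240,70
im=cv2.resize(d["frame"][v0:v0+130,u0:u0+140][...,::-1],None,fx=4.5,fy=4.5,interpolation=cv2.INTER_CUBIC)
q=proj(d,p); print(q); cv2.circle(im,(int((q[0]-u0+.5)*4.5),int((q[1]-v0+.5)*4.5)),3,(0,255,0),-1)
cv2.imwrite("pics/g4.png",im)
E
```

```text
[ 0.46201235 -0.14519619  0.16089343] [3.13612614 0.0052383  1.90091739] 0.020809557879793734
(np.float64(307.6641517842431), np.float64(152.56031587230143))
```

View pics/g4.png

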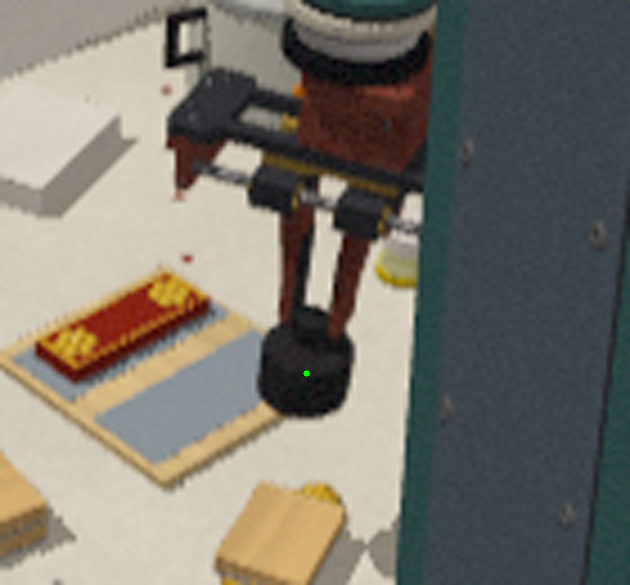

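The fingers did take the iron weight, by its knob (opening 20.8 mm, 30 N), and it hangs upright at crop (306,375). So the true fingertips sit roughly 30 mm above the reported TCP, and I'll calibrate that later. At rest the weight's base was 12.7 mm below the reported TCP. Next I'll place it in the dish.

```bash
python3 -c "
from h import *
plan((.4214,-.3421,.12,1.9),(.4214,-.3421,.03,1.9))"
```

```text
-> (0.4214, -0.3421, 0.12, 1.9) rows 6
  rows 5 xyz mm [-146.   -83.3   30.4] turn 0.001
  rows 1 xyz mm [-29.2 -16.6   6.1] turn 0.0
-> (0.4214, -0.3421, 0.03, 1.9) rows 3
  rows 3 xyz mm [ 0.  0. 90.] turn 0.0
```

Emit:
{"fn": "move_arm", "kwargs": {
  "moves": [
    {"x":-0.006,"y":-0.004,"z":0,"turn":0},
    {"x":-0.022,"y":-0.013,"z":0,"turn":0},
    {"x":-0.044,"y":-0.025,"z":0,"turn":0},
    {"x":-0.068,"y":-0.039,"z":0,"turn":0},
    {"x":-0.092,"y":-0.053,"z":0,"turn":0}
  ]
}}

```text
t: 3.73
tcp_pos: [0.4365, -0.2481, 0.1538]
eef_rot: [-3.139, -0.004, 1.902]
ft_force: [0.9, 0.2, -5.5]
finger_gap: 0.0211
grip_force: 30.0
```

Emit:
{"fn": "move_arm", "kwargs": {
  "moves": [
    {"x":-0.024,"y":-0.014,"z":0,"turn":0},
    {"x":-0.048,"y":-0.028,"z":0,"turn":0},
    {"x":-0.068,"y":-0.039,"z":0,"turn":0},
    {"x":-0.08,"y":-0.046,"z":0,"turn":0},
    {"x":-0.083,"y":-0.047,"z":0,"turn":0}
  ]
}}

```text
t: 4.15
tcp_pos: [0.4195, -0.3436, 0.1543]
eef_rot: [-3.14, -0.002, 1.899]
ft_force: [0.3, -0.7, -4.8]
finger_gap: 0.0209
grip_force: 30.0
```

Emit:
{"fn": "move_arm", "kwargs": {
  "moves": [
    {"x":0,"y":0,"z":0.01,"turn":0},
    {"x":0,"y":0,"z":0.03,"turn":0},
    {"x":0,"y":0,"z":0.055,"turn":0},
    {"x":0,"y":0,"z":0.075,"turn":0},
    {"x":0,"y":0,"z":0.085,"turn":0}
  ]
}}

```text
t: 4.57
tcp_pos: [0.4193, -0.338, 0.0679]
eef_rot: [-3.139, -0.006, 1.902]
ft_force: [-0.3, -0.0, -5.2]
finger_gap: 0.0208
grip_force: 30.0
```

```bash
python3 - <<'E'
from h import *
plan((.4214,-.3421,.04,1.9))
s=manip.state(); print(s["tcp_pos"],s["finger_gap"],s["ft_force"]); d=cam("side"); c=cam("top"); p=s["tcp_pos"]
a=c["frame"][185:295,300:440]; b=d["frame"][110:220,300:440]
print(proj(c,(.4232,-.3372,.005)),proj(d,(.4232,-.3372,.005)),proj(d,(.4232,-.3372,.05)))
cv2.imwrite("pics/g5.png",cv2.resize(np.hstack([a,b])[...,::-1],(800,314),interpolation=cv2.INTER_CUBIC))
E
```

```text
-> (0.4214, -0.3421, 0.04, 1.9) rows 1
  rows 1 xyz mm [-4.6  0.7 27.9] turn 0.002
[ 0.41928459 -0.3380076   0.06792509] 0.02076411472116092 [-3.38741038e-01 -1.59322729e-03 -5.24659211e+00]
(np.float64(377.22390739410184), np.float64(238.61993807003682)) (np.float64(351.1875797822116), np.float64(171.30293649186444)) (np.float64(353.939379255101), np.float64(160.2483397264133))
```

View pics/g5.png

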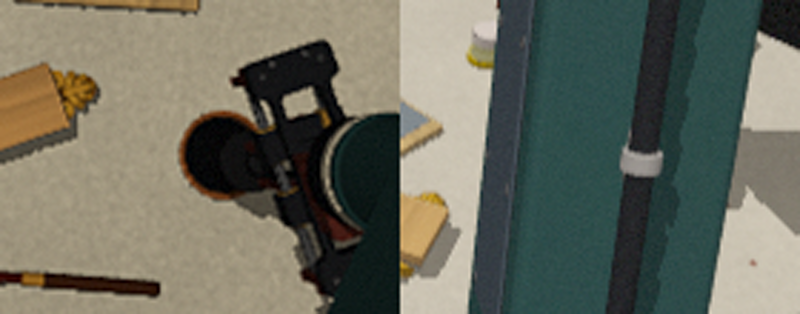

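Emit:
{"fn": "move_arm", "kwargs": {
  "moves": [
    {"x":0,"y":0,"z":0.01,"turn":0},
    {"x":0,"y":0,"z":0.02,"turn":0},
    {"x":0,"y":0,"z":0.02,"turn":0},
    {"x":0,"y":0,"z":0.02,"turn":0},
    {"x":0,"y":0,"z":0.02,"turn":0}
  ]
}}

```text
t: 5.08
tcp_pos: [0.4215, -0.3421, 0.0518]
eef_rot: [3.141, 0.001, 1.901]
ft_force: [0.7, 0.3, -5.4]
finger_gap: 0.0209
grip_force: 30.0
```

```bash
python3 - <<'E'
from h import *
for i in range(3):
    c=cam("top"); plan((.4214,-.3421,.0177,1.9))
f=c["frame"]; 
for z,n in((.005,"floor"),(.011,"rim")):
    print(n,proj(c,(.4232,-.3372,z)))
a=f[195:275,330:430]
cv2.imwrite("pics/g6.png",cv2.resize(a[...,::-1],(800,640),interpolation=cv2.INTER_CUBIC)[:600])
E
```

```text
-> (0.4214, -0.3421, 0.0177, 1.9) rows 1
  rows 1 xyz mm [ 0.2 -0.1 34.3] turn 0.001
-> (0.4214, -0.3421, 0.0177, 1.9) rows 1
  rows 1 xyz mm [ 0.2 -0.1 34.4] turn 0.001
-> (0.4214, -0.3421, 0.0177, 1.9) rows 1
  rows 1 xyz mm [ 0.2 -0.1 34.3] turn 0.001
floor (np.float64(377.22390739410184), np.float64(238.61993807003682))
rim (np.float64(377.9881937936307), np.float64(238.70869804517702))
```

View pics/g6.png

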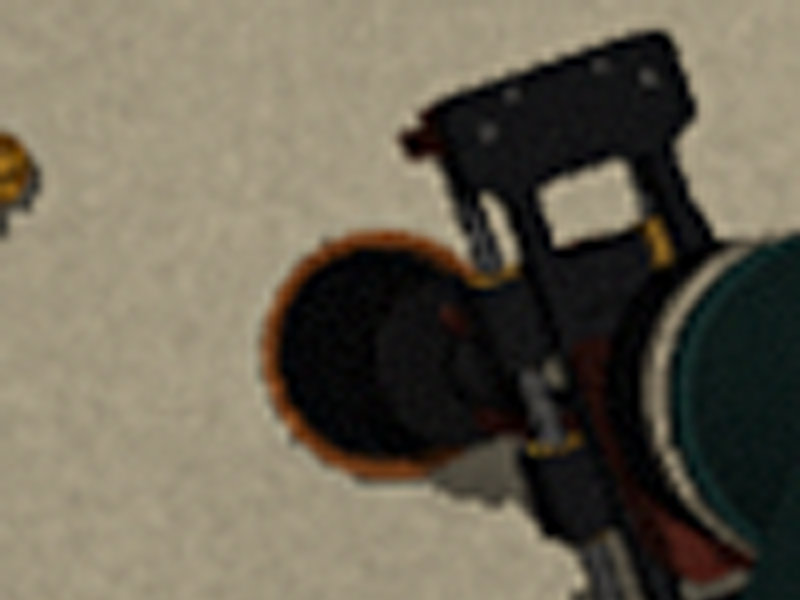

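The weight's left rim is at crop (375,355), as predicted for a centred weight above the dish. I'll lower it now.

Emit:
{"fn": "move_arm", "kwargs": {
  "moves": [
    {"x":0,"y":0,"z":0.008,"turn":0},
    {"x":0,"y":0,"z":0.017,"turn":0},
    {"x":0,"y":0,"z":0.025,"turn":0},
    {"x":0,"y":0,"z":0.03,"turn":0},
    {"x":0,"y":0,"z":0.03,"turn":0}
  ]
}}

```text
t: 5.65
tcp_pos: [0.4201, -0.3407, 0.0196]
eef_rot: [-3.14, -0.003, 1.901]
ft_force: [-0.6, 0.2, -4.6]
finger_gap: 0.0205
grip_force: 30.0
```

Emit:
{"fn": "move_arm", "kwargs": {
  "moves": [
    {"x":0,"y":0,"z":0.001,"turn":0},
    {"x":0,"y":0,"z":0.002,"turn":0},
    {"x":0,"y":0,"z":0.003,"turn":0},
    {"x":0,"y":0,"z":0.003,"turn":0},
    {"x":0,"y":0,"z":0.003,"turn":0}
  ]
}}

```text
t: 6.07
tcp_pos: [0.4213, -0.3419, 0.0186]
eef_rot: [3.141, 0.0, 1.901]
ft_force: [-0.2, -0.4, -4.6]
finger_gap: 0.0207
grip_force: 30.0
```

```bash
python3 - <<'E'
from h import *
c=cam("top");c=cam("top");s=manip.state(); print(s["tcp_pos"],s["ft_force"],s["finger_gap"])
E
```

```text
[ 0.42126407 -0.34194623  0.01865657] [ 0.2913177  -0.48052388 -4.80162439] 0.020990205004258623
```

Emit:
{"fn": "move_arm", "kwargs": {
  "moves": [
    {"x":0,"y":0,"z":0.001,"turn":0},
    {"x":0,"y":0,"z":0.0015,"turn":0},
    {"x":0,"y":0,"z":0.0015,"turn":0},
    {"x":0,"y":0,"z":0.0015,"turn":0}
  ]
}}

```text
t: 6.5
tcp_pos: [0.4217, -0.3421, 0.0174]
eef_rot: [3.141, 0.001, 1.901]
ft_force: [0.4, 0.5, 0.6]
finger_gap: 0.0206
grip_force: 30.0
```

Emit:
{"fn": "move_arm", "kwargs": {
  "moves": [
    {"x":0,"y":0,"z":0.001,"turn":0},
    {"x":0,"y":0,"z":0.0015,"turn":0},
    {"x":0,"y":0,"z":0.0015,"turn":0},
    {"x":0,"y":0,"z":0.0015,"turn":0}
  ]
}}

```text
t: 6.83
tcp_pos: [0.4219, -0.3421, 0.0172]
eef_rot: [3.141, 0.001, 1.901]
ft_force: [-1.0, 3.8, 15.5]
finger_gap: 0.021
grip_force: 30.0
```

Emit:
{"fn": "move_arm", "kwargs": {
  "moves": [
    {"x":0,"y":0,"z":-0.001,"turn":0},
    {"x":0,"y":0,"z":-0.001,"turn":0}
  ]
}}

```text
t: 7.0
tcp_pos: [0.4218, -0.3421, 0.0173]
eef_rot: [3.141, 0.001, 1.901]
ft_force: [1.4, 3.5, 8.8]
finger_gap: 0.0207
grip_force: 30.0
```

Emit:
{"fn": "move_arm", "kwargs": {
  "moves": [
    {"x":0,"y":0,"z":0,"turn":0},
    {"x":0,"y":0,"z":0,"turn":0},
    {"x":0,"y":0,"z":0,"turn":0},
    {"x":0,"y":0,"z":0,"turn":0},
    {"x":0,"y":0,"z":0,"turn":0}
  ],
  "hand": 0.5
}}

```text
t: 7.42
tcp_pos: [0.421, -0.3418, 0.0162]
eef_rot: [-3.141, -0.0, 1.901]
ft_force: [-0.5, 0.0, -0.2]
finger_gap: 0.0437
grip_force: 0.0
```

Emit:
{"fn": "move_arm", "kwargs": {
  "moves": [
    {"x":0,"y":0,"z":-0.02,"turn":0},
    {"x":0,"y":0,"z":-0.05,"turn":0},
    {"x":0,"y":0,"z":-0.085,"turn":0},
    {"x":0,"y":0,"z":-0.12,"turn":0},
    {"x":0,"y":0,"z":-0.12,"turn":0}
  ]
}}

```text
t: 7.83
tcp_pos: [0.4245, -0.3453, 0.1427]
eef_rot: [3.137, 0.01, 1.901]
ft_force: [1.2, -1.2, 0.3]
finger_gap: 0.0441
grip_force: 0.0
```

```bash
python3 -c "
from h import *
cam('top'); plan((.4657,-.145,.15,1.88))"
```

```text
-> (0.4657, -0.145, 0.15, 1.88) rows 6
  rows 5 xyz mm [145.6  87.1  -8.3] turn 0.017
  rows 1 xyz mm [29.4 16.9 -1.7] turn 0.003
```

```bash
python3 -c "
from h import *
plan((.53,.08,.10,1.12))"; cat > m4.py <<'E'
from m import *
box("irondish_rim",560,340,622,406,(5,90,50),(14,255,200),.011,True)
box("caul",430,315,527,385,(8,60,90),(18,190,255),.034)
box("leaf2",430,325,527,375,(15,195,60),(24,255,255),.014,big_=False)
a=f[195:275,260:420]
cv2.imwrite("pics/g7.png",cv2.resize(a[...,::-1],(800,400),interpolation=cv2.INTER_CUBIC)[:600])
E
python3 m4.py
```

```text
-> (0.53, 0.08, 0.1, 1.12) rows 12
  rows 5 xyz mm [152.8  99.3  16.7] turn 0.325
  rows 5 xyz mm [176.6  45.2  16.7] turn 0.325
  rows 2 xyz mm [72.7 -5.4  6.7] turn 0.13
irondish_rim c [ 0.4226 -0.3367] r 0.0413 mean [ 0.4225 -0.3314] n 158
caul c [ 0.4646 -0.142 ] size [0.0633 0.0816] long-axis dir 1.9117 mean [ 0.4642 -0.1417] n 752
leaf2 c [ 0.4664 -0.1468] size [0.0425 0.1454] long-axis dir 1.8606 mean [ 0.4666 -0.1502] n 238
```

Emit:
{"fn": "move_arm", "kwargs": {
  "moves": [
    {"x":0.031,"y":0.02,"z":0,"turn":0.065},
    {"x":0.061,"y":0.04,"z":0,"turn":0.13},
    {"x":0.092,"y":0.06,"z":0,"turn":0.195},
    {"x":0.122,"y":0.08,"z":0,"turn":0.26},
    {"x":0.153,"y":0.099,"z":0,"turn":0.325}
  ],
  "hand": 1,
  "grip_force": 10
}}

```text
t: 8.35
tcp_pos: [0.4641, -0.1629, 0.1346]
eef_rot: [-3.139, -0.002, 1.572]
ft_force: [0.3, -0.3, 0.1]
finger_gap: 0.0141
grip_force: 0.0
```

Emit:
{"fn": "move_arm", "kwargs": {
  "moves": [
    {"x":0.035,"y":0.009,"z":0.003,"turn":0.065},
    {"x":0.07,"y":0.018,"z":0.007,"turn":0.13},
    {"x":0.106,"y":0.027,"z":0.01,"turn":0.195},
    {"x":0.141,"y":0.036,"z":0.013,"turn":0.26},
    {"x":0.177,"y":0.045,"z":0.017,"turn":0.325}
  ]
}}

```text
t: 8.77
tcp_pos: [0.508, 0.014, 0.1176]
eef_rot: [-3.139, 0.001, 1.247]
ft_force: [0.4, 0.1, 0.1]
finger_gap: 0.0006
grip_force: 0.0
```

Emit:
{"fn": "move_arm", "kwargs": {
  "moves": [
    {"x":0.036,"y":-0.003,"z":0.01,"turn":0.065},
    {"x":0.073,"y":-0.005,"z":0.023,"turn":0.13},
    {"x":0.073,"y":-0.005,"z":0.023,"turn":0.13},
    {"x":0.073,"y":-0.005,"z":0.023,"turn":0.13}
  ]
}}

```text
t: 9.1
tcp_pos: [0.5255, 0.0846, 0.094]
eef_rot: [-3.137, 0.002, 1.125]
ft_force: [0.5, 0.1, 0.4]
finger_gap: 0.0003
grip_force: 0.0
```

```bash
python3 - <<'E'
from h import *
d=cam("side"); c=cam("top");s=manip.state();p=s["tcp_pos"]; print(p,s["eef_rot"],s["finger_gap"])
q=proj(d,p); r=proj(c,p);print(q,r)
u0,v0=int(q[0])-50,int(q[1])-60; U,V=int(r[0])-50,int(r[1])-45
b=d["frame"][v0:v0+90,u0:u0+100][...,::-1]; a=c["frame"][V:V+90,U:U+100][...,::-1]
print(u0,v0,U,V)
im=cv2.resize(np.hstack([b,a]),(800,360),interpolation=cv2.INTER_CUBIC)
for k,(z) in enumerate((0,.02,.04)):
    for (cc,off,o) in((d,(u0,v0),0),(c,(U,V),400)):
        w=proj(cc,p+[0,0,z]); cv2.circle(im,(int((w[0]-off[0]+.5)*4)+o,int((w[1]-off[1]+.5)*4)),2,(0,255,0),-1)
cv2.imwrite("pics/g8.png",im)
E
```

```text
[0.5262517  0.08246829 0.09529864] [-3.13928585e+00  1.72340960e-03  1.12221496e+00] 0.0005256221059045077
(np.float64(228.4824760488125), np.float64(198.66364822178124)) (np.float64(217.6387589670629), np.float64(195.84490209013364))
178 138 167 150
```

View pics/g8.png

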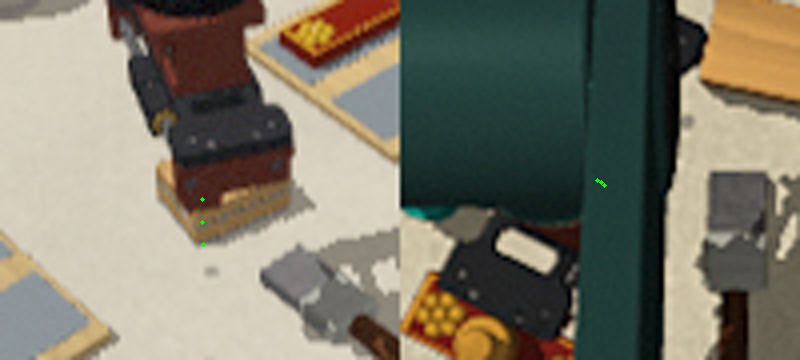

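The tip is hidden behind the jaw plate at crop (230,190), and nothing shows at the reported TCP (202,245), so the tip is at least 35 mm higher than reported. I'll turn clear of the neighbours and touch the bench with the fingers shut to get the exact height.

Emit:
{"fn": "move_arm", "kwargs": {
  "moves": [
    {"x":0,"y":0,"z":0,"turn":-0.115},
    {"x":0,"y":0,"z":0,"turn":-0.23},
    {"x":0,"y":0,"z":0.01,"turn":-0.345},
    {"x":0,"y":0,"z":0.025,"turn":-0.45},
    {"x":0,"y":0,"z":0.025,"turn":-0.45}
  ]
}}

```text
t: 9.62
tcp_pos: [0.5255, 0.0811, 0.0697]
eef_rot: [-3.138, 0.0, 1.573]
ft_force: [-1.0, -0.2, 0.0]
finger_gap: -0.0
grip_force: 0.0
```

Emit:
{"fn": "move_arm", "kwargs": {
  "moves": [
    {"x":0,"y":0,"z":0.015,"turn":0},
    {"x":0,"y":0,"z":0.03,"turn":0},
    {"x":0,"y":0,"z":0.045,"turn":0},
    {"x":0,"y":0,"z":0.055,"turn":0},
    {"x":0,"y":0,"z":0.055,"turn":0}
  ]
}}

```text
t: 10.03
tcp_pos: [0.526, 0.082, 0.0151]
eef_rot: [-3.138, 0.0, 1.567]
ft_force: [-0.5, -0.8, 0.2]
finger_gap: 0.0007
grip_force: 0.0
```

Emit:
{"fn": "move_arm", "kwargs": {
  "moves": [
    {"x":0,"y":0,"z":0.004,"turn":0},
    {"x":0,"y":0,"z":0.008,"turn":0},
    {"x":0,"y":0,"z":0.012,"turn":0},
    {"x":0,"y":0,"z":0.012,"turn":0},
    {"x":0,"y":0,"z":0.012,"turn":0}
  ]
}}

```text
t: 10.45
tcp_pos: [0.5276, 0.0831, 0.0046]
eef_rot: [-3.142, -0.0, 1.571]
ft_force: [-0.2, 0.5, 0.2]
finger_gap: 0.0005
grip_force: 0.0
```

Emit:
{"fn": "move_arm", "kwargs": {
  "moves": [
    {"x":0,"y":0,"z":0.004,"turn":0},
    {"x":0,"y":0,"z":0.008,"turn":0},
    {"x":0,"y":0,"z":0.01,"turn":0},
    {"x":0,"y":0,"z":0.01,"turn":0}
  ]
}}

```text
t: 10.78
tcp_pos: [0.5271, 0.0831, -0.0061]
eef_rot: [-3.141, -0.0, 1.571]
ft_force: [0.3, 0.9, 0.9]
finger_gap: 0.0004
grip_force: 0.0
```

```bash
python3 - <<'E'
from h import *
d=cam("side");s=manip.state();p=s["tcp_pos"]; print(p,s["ft_force"])
q=proj(d,p); print(q); u0,v0=int(q[0])-60,int(q[1])-70
im=cv2.resize(d["frame"][v0:v0+100,u0:u0+120][...,::-1],None,fx=6,fy=6,interpolation=cv2.INTER_CUBIC)
for z in (0,.02,.04):
    w=proj(d,p+[0,0,z]); cv2.circle(im,(int((w[0]-u0+.5)*6),int((w[1]-v0+.5)*6)),2,(0,255,0),-1)
cv2.imwrite("pics/g9.png",im)
E
```

```text
[ 0.52720311  0.08313286 -0.00589187] [ 0.29794042 -0.17361307 -0.28801294]
(np.float64(229.16931215452817), np.float64(224.4930672794863))
```

View pics/g9.png

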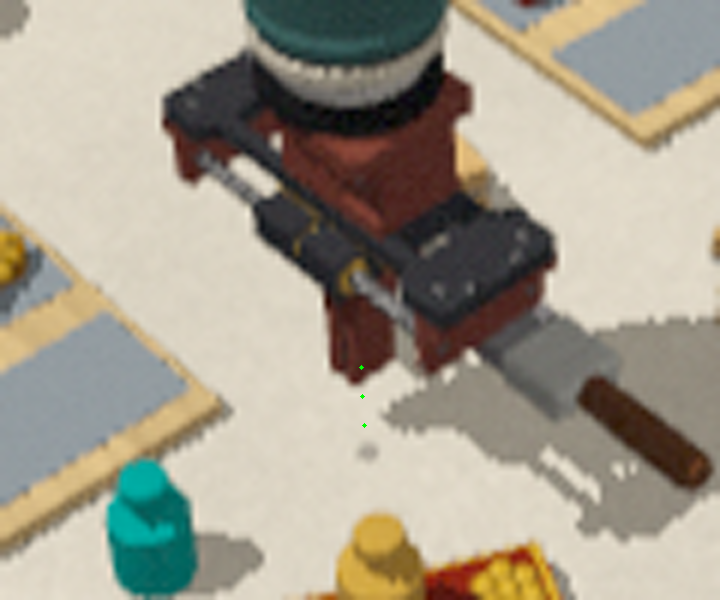

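The tip shows at crop (355,380), about 31 mm above the reported TCP, and laterally it agrees. I'll continue down to touch.

Emit:
{"fn": "move_arm", "kwargs": {
  "moves": [
    {"x":0,"y":0,"z":0.005,"turn":0},
    {"x":0,"y":0,"z":0.01,"turn":0},
    {"x":0,"y":0,"z":0.015,"turn":0},
    {"x":0,"y":0,"z":0.018,"turn":0},
    {"x":0,"y":0,"z":0.018,"turn":0}
  ]
}}

```text
t: 11.25
tcp_pos: [0.5268, 0.0831, -0.0245]
eef_rot: [-3.14, -0.0, 1.571]
ft_force: [-0.8, -0.3, 1.2]
finger_gap: 0.0005
grip_force: 0.0
```

Emit:
{"fn": "move_arm", "kwargs": {
  "moves": [
    {"x":0,"y":0,"z":0.002,"turn":0},
    {"x":0,"y":0,"z":0.003,"turn":0},
    {"x":0,"y":0,"z":0.003,"turn":0}
  ]
}}

```text
t: 11.5
tcp_pos: [0.5275, 0.0831, -0.0267]
eef_rot: [-3.141, -0.0, 1.571]
ft_force: [-0.5, 0.0, -0.2]
finger_gap: 0.0005
grip_force: 0.0
```

Emit:
{"fn": "move_arm", "kwargs": {
  "moves": [
    {"x":0,"y":0,"z":0.002,"turn":0},
    {"x":0,"y":0,"z":0.002,"turn":0},
    {"x":0,"y":0,"z":0.002,"turn":0}
  ]
}}

```text
t: 11.75
tcp_pos: [0.5275, 0.0831, -0.0285]
eef_rot: [-3.142, -0.0, 1.571]
ft_force: [-0.8, 0.5, -0.0]
finger_gap: 0.0007
grip_force: 0.0
```

Emit:
{"fn": "move_arm", "kwargs": {
  "moves": [
    {"x":0,"y":0,"z":0.002,"turn":0},
    {"x":0,"y":0,"z":0.002,"turn":0},
    {"x":0,"y":0,"z":0.002,"turn":0}
  ]
}}

```text
t: 12.0
tcp_pos: [0.5275, 0.0831, -0.0306]
eef_rot: [-3.141, -0.0, 1.571]
ft_force: [0.7, 1.1, -0.0]
finger_gap: 0.0003
grip_force: 0.0
```

Emit:
{"fn": "move_arm", "kwargs": {
  "moves": [
    {"x":0,"y":0,"z":0.002,"turn":0},
    {"x":0,"y":0,"z":0.002,"turn":0},
    {"x":0,"y":0,"z":0.002,"turn":0}
  ]
}}

```text
t: 12.25
tcp_pos: [0.5274, 0.0831, -0.0326]
eef_rot: [-3.141, -0.0, 1.571]
ft_force: [0.7, 0.0, 0.6]
finger_gap: 0.0002
grip_force: 0.0
```

Emit:
{"fn": "move_arm", "kwargs": {
  "moves": [
    {"x":0,"y":0,"z":0.002,"turn":0},
    {"x":0,"y":0,"z":0.002,"turn":0},
    {"x":0,"y":0,"z":0.002,"turn":0}
  ]
}}

```text
t: 12.5
tcp_pos: [0.5274, 0.0831, -0.0347]
eef_rot: [-3.141, -0.0, 1.571]
ft_force: [0.1, -0.1, 0.6]
finger_gap: 0.0006
grip_force: 0.0
```

Emit:
{"fn": "move_arm", "kwargs": {
  "moves": [
    {"x":0,"y":0,"z":0.002,"turn":0},
    {"x":0,"y":0,"z":0.002,"turn":0},
    {"x":0,"y":0,"z":0.002,"turn":0}
  ]
}}

```text
t: 12.75
tcp_pos: [0.5274, 0.0831, -0.0367]
eef_rot: [-3.141, -0.0, 1.571]
ft_force: [-0.0, -0.7, -0.1]
finger_gap: 0.0005
grip_force: 0.0
```

Emit:
{"fn": "move_arm", "kwargs": {
  "moves": [
    {"x":0,"y":0,"z":0.002,"turn":0},
    {"x":0,"y":0,"z":0.002,"turn":0},
    {"x":0,"y":0,"z":0.002,"turn":0}
  ]
}}

```text
t: 13.0
tcp_pos: [0.5275, 0.0831, -0.0386]
eef_rot: [-3.141, -0.0, 1.571]
ft_force: [0.5, -0.8, -0.4]
finger_gap: 0.0005
grip_force: 0.0
```

Emit:
{"fn": "move_arm", "kwargs": {
  "moves": [
    {"x":0,"y":0,"z":0.0015,"turn":0},
    {"x":0,"y":0,"z":0.0015,"turn":0},
    {"x":0,"y":0,"z":0.0015,"turn":0}
  ]
}}

```text
t: 13.25
tcp_pos: [0.5276, 0.0831, -0.0389]
eef_rot: [3.141, -0.0, 1.571]
ft_force: [-4.1, -0.2, 14.4]
finger_gap: 0.0006
grip_force: 6.7
```

Emit:
{"fn": "move_arm", "kwargs": {
  "moves": [
    {"x":0,"y":0,"z":0.0015,"turn":0},
    {"x":0,"y":0,"z":0.0015,"turn":0},
    {"x":0,"y":0,"z":0.0015,"turn":0}
  ]
}}

```text
t: 13.5
tcp_pos: [0.5277, 0.0831, -0.039]
eef_rot: [3.141, -0.0, 1.571]
ft_force: [-7.6, -0.5, 30.3]
finger_gap: 0.0006
grip_force: 14.9
```

Emit:
{"fn": "move_arm", "kwargs": {
  "moves": [
    {"x":0,"y":0,"z":0.0015,"turn":0},
    {"x":0,"y":0,"z":0.0015,"turn":0},
    {"x":0,"y":0,"z":0.0015,"turn":0}
  ]
}}

```text
t: 13.75
tcp_pos: [0.5277, 0.0831, -0.0391]
eef_rot: [3.14, 0.0, 1.571]
ft_force: [-10.7, -2.0, 46.0]
finger_gap: 0.0005
grip_force: 23.2
```

Contact at a reported z of −0.039, so the true tip z is the reported z plus 0.039. That agrees with the knob grasp. I'll use this offset from here, starting with the block at (0.4646,−0.142), yaw 1.912.

```bash
python3 -c "
from h import *
plan((.5277,.0831,.09,1.571),(.4646,-.142,.07,1.912),(.4646,-.142,-.021,1.912))"
```

```text
-> (0.5277, 0.0831, 0.09, 1.571) rows 4
  rows 4 xyz mm [  -0.    -0.  -129.1] turn 0.0
-> (0.4646, -0.142, 0.07, 1.912) rows 7
  rows 5 xyz mm [-160.8  -45.1   14.3] turn -0.244
  rows 2 xyz mm [-58.1 -33.    5.7] turn -0.097
-> (0.4646, -0.142, -0.021, 1.912) rows 3
  rows 3 xyz mm [ 0.  0. 91.] turn 0.0
```

Emit:
{"fn": "move_arm", "kwargs": {
  "moves": [
    {"x":0,"y":0,"z":-0.025,"turn":0},
    {"x":0,"y":0,"z":-0.06,"turn":0},
    {"x":0,"y":0,"z":-0.1,"turn":0},
    {"x":0,"y":0,"z":-0.133,"turn":0}
  ],
  "hand": 0
}}

```text
t: 14.08
tcp_pos: [0.5275, 0.0831, 0.0921]
eef_rot: [3.141, -0.0, 1.571]
ft_force: [0.7, 1.1, 0.4]
finger_gap: 0.0236
grip_force: 0.0
```

Emit:
{"fn": "move_arm", "kwargs": {
  "moves": [
    {"x":-0.032,"y":-0.009,"z":0.003,"turn":-0.049},
    {"x":-0.064,"y":-0.018,"z":0.006,"turn":-0.098},
    {"x":-0.096,"y":-0.027,"z":0.009,"turn":-0.146},
    {"x":-0.129,"y":-0.036,"z":0.011,"turn":-0.195},
    {"x":-0.161,"y":-0.045,"z":0.014,"turn":-0.244}
  ]
}}

```text
t: 14.5
tcp_pos: [0.4821, -0.0792, 0.0762]
eef_rot: [3.141, 0.0, 1.818]
ft_force: [0.2, 0.4, 0.6]
finger_gap: 0.057
grip_force: 0.0
```

Emit:
{"fn": "move_arm", "kwargs": {
  "moves": [
    {"x":-0.029,"y":-0.017,"z":0.003,"turn":-0.049},
    {"x":-0.058,"y":-0.033,"z":0.006,"turn":-0.097},
    {"x":-0.058,"y":-0.033,"z":0.006,"turn":-0.097},
    {"x":-0.058,"y":-0.033,"z":0.006,"turn":-0.097},
    {"x":-0.058,"y":-0.033,"z":0.006,"turn":-0.097}
  ]
}}

```text
t: 14.92
tcp_pos: [0.4644, -0.1418, 0.0699]
eef_rot: [3.142, -0.001, 1.91]
ft_force: [0.3, -0.1, -0.2]
finger_gap: 0.0873
grip_force: 0.0
```

```bash
python3 -c "
from h import *
cam('side');plan((.4646,-.142,-.021,1.912))"
```

```text
-> (0.4646, -0.142, -0.021, 1.912) rows 3
  rows 3 xyz mm [-0.6 -0.2 91. ] turn -0.001
```

Emit:
{"fn": "move_arm", "kwargs": {
  "moves": [
    {"x":0,"y":0,"z":0.025,"turn":0},
    {"x":0,"y":0,"z":0.05,"turn":0},
    {"x":0,"y":0,"z":0.072,"turn":0},
    {"x":0,"y":0,"z":0.085,"turn":0},
    {"x":0,"y":0,"z":0.091,"turn":0}
  ]
}}

```text
t: 15.38
tcp_pos: [0.4637, -0.1401, -0.0227]
eef_rot: [-3.14, -0.002, 1.914]
ft_force: [0.3, 0.8, 0.3]
finger_gap: 0.0879
grip_force: 0.0
```

Emit:
{"fn": "move_arm", "kwargs": {
  "moves": [
    {"x":0,"y":0,"z":0,"turn":0},
    {"x":0,"y":0,"z":0,"turn":0},
    {"x":0,"y":0,"z":0,"turn":0},
    {"x":0,"y":0,"z":0,"turn":0},
    {"x":0,"y":0,"z":0,"turn":0}
  ],
  "hand": 1,
  "grip_force": 15
}}

```text
t: 15.8
tcp_pos: [0.4653, -0.1423, -0.0201]
eef_rot: [3.14, 0.001, 1.912]
ft_force: [-0.2, 1.1, 3.7]
finger_gap: 0.0617
grip_force: 15.0
```

Emit:
{"fn": "move_arm", "kwargs": {
  "moves": [
    {"x":0,"y":0,"z":0,"turn":0},
    {"x":0,"y":0,"z":0,"turn":0}
  ]
}}

```text
t: 15.97
tcp_pos: [0.4653, -0.1423, -0.0201]
eef_rot: [3.14, 0.001, 1.912]
ft_force: [-0.3, 1.8, 6.7]
finger_gap: 0.0618
grip_force: 15.0
```

Emit:
{"fn": "move_arm", "kwargs": {
  "moves": [
    {"x":0,"y":0,"z":-0.005,"turn":0},
    {"x":0,"y":0,"z":-0.02,"turn":0},
    {"x":0,"y":0,"z":-0.045,"turn":0},
    {"x":0,"y":0,"z":-0.075,"turn":0},
    {"x":0,"y":0,"z":-0.085,"turn":0}
  ]
}}

```text
t: 16.38
tcp_pos: [0.4663, -0.1431, 0.0673]
eef_rot: [3.138, 0.003, 1.912]
ft_force: [0.2, 0.0, -0.7]
finger_gap: 0.062
grip_force: 15.0
```

```bash
python3 -c "
from h import *
cam('side');plan((.6243,-.0166,.065,1.362),(.6243,-.0166,.004,1.362))"; sed -i 's/"caul"/"caulX"/' m4.py; python3 m4.py
```

```text
-> (0.6243, -0.0166, 0.065, 1.362) rows 6
  rows 5 xyz mm [ 55.8 158.7   2.3] turn 0.458
  rows 1 xyz mm [24.1 23.5  0.5] turn 0.092
-> (0.6243, -0.0166, 0.004, 1.362) rows 2
  rows 2 xyz mm [ 0.  0. 61.] turn 0.0Traceback (most recent call last):
  File "m4.py", line 2, in <module>
    box("irondish_rim",560,340,622,406,(5,90,50),(14,255,200),.011,True)
    ~~~^^^^^^^^^^^^^^^^^^^^^^^^^^^^^^^^^^^^^^^^^^^^^^^^^^^^^^^^^^^^^^^^^
  File "m.py", line 7, in box
    k,l,s,_=cv2.connectedComponentsWithStats(m); m=(l==1+np.argmax(s[1:,4])).astype(np.uint8)
                                                         ~~~~~~~~~^^^^^^^^^
    return _wrapfunc(a, 'argmax', axis=axis, out=out, **kwds)
    return bound(*args, **kwds)
ValueError: attempt to get argmax of an empty sequence
```

Emit:
{"fn": "move_arm", "kwargs": {
  "moves": [
    {"x":0.011,"y":0.032,"z":0,"turn":0.092},
    {"x":0.022,"y":0.064,"z":0,"turn":0.183},
    {"x":0.033,"y":0.095,"z":0,"turn":0.275},
    {"x":0.045,"y":0.127,"z":0,"turn":0.366},
    {"x":0.056,"y":0.159,"z":0.002,"turn":0.458}
  ]
}}

```text
t: 16.9
tcp_pos: [0.5957, -0.0349, 0.0603]
eef_rot: [-3.14, -0.0, 1.449]
ft_force: [0.2, -0.5, -0.0]
finger_gap: 0.0616
grip_force: 15.0
```

Emit:
{"fn": "move_arm", "kwargs": {
  "moves": [
    {"x":0.015,"y":0.015,"z":0,"turn":0.06},
    {"x":0.024,"y":0.023,"z":0,"turn":0.092},
    {"x":0.024,"y":0.023,"z":0.0,"turn":0.092},
    {"x":0.024,"y":0.023,"z":0.0,"turn":0.092},
    {"x":0.024,"y":0.023,"z":0.0,"turn":0.092}
  ]
}}

```text
t: 17.32
tcp_pos: [0.6194, -0.0155, 0.0606]
eef_rot: [-3.139, 0.0, 1.363]
ft_force: [0.0, 0.0, -1.4]
finger_gap: 0.0618
grip_force: 15.0
```

```bash
python3 -c "
from h import *
cam('side');plan((.6243,-.0166,.002,1.362))"
```

```text
-> (0.6243, -0.0166, 0.002, 1.362) rows 2
  rows 2 xyz mm [ 0.1  4.9 59. ] turn 0.0
```

Emit:
{"fn": "move_arm", "kwargs": {
  "moves": [
    {"x":0,"y":0.005,"z":0.02,"turn":0},
    {"x":0,"y":0.005,"z":0.04,"turn":0},
    {"x":0,"y":0.005,"z":0.052,"turn":0},
    {"x":0,"y":0.005,"z":0.057,"turn":0},
    {"x":0,"y":0.005,"z":0.057,"turn":0}
  ]
}}

```text
t: 17.78
tcp_pos: [0.6243, -0.0164, 0.0036]
eef_rot: [-3.138, 0.0, 1.361]
ft_force: [0.4, 0.4, 0.2]
finger_gap: 0.0618
grip_force: 15.0
```

Emit:
{"fn": "move_arm", "kwargs": {
  "moves": [
    {"x":0,"y":0,"z":0,"turn":0},
    {"x":0,"y":0,"z":0.001,"turn":0},
    {"x":0,"y":0,"z":0.002,"turn":0},
    {"x":0,"y":0,"z":0.002,"turn":0},
    {"x":0,"y":0,"z":0.002,"turn":0}
  ]
}}

```text
t: 18.2
tcp_pos: [0.6266, -0.0161, 0.0035]
eef_rot: [3.141, -0.0, 1.362]
ft_force: [-0.1, -0.6, -1.0]
finger_gap: 0.0621
grip_force: 15.0
```

```bash
python3 -c "
from h import *
cam('side');plan((.6243,-.0166,0,1.362));print(manip.state()['ft_force'],manip.state()['tcp_pos'])"
```

```text
-> (0.6243, -0.0166, 0, 1.362) rows 1
  rows 1 xyz mm [-1.  -2.   3.4] turn -0.0
[-0.14420545  0.51431863 -0.8395074 ] [ 0.62650534 -0.01605474  0.00341584]
```

Emit:
{"fn": "move_arm", "kwargs": {
  "moves": [
    {"x":-0.001,"y":-0.002,"z":0.001,"turn":0},
    {"x":-0.001,"y":-0.002,"z":0.002,"turn":0},
    {"x":-0.001,"y":-0.002,"z":0.0025,"turn":0},
    {"x":-0.001,"y":-0.002,"z":0.0025,"turn":0}
  ]
}}

```text
t: 18.58
tcp_pos: [0.6238, -0.0166, 0.0003]
eef_rot: [-3.141, -0.0, 1.362]
ft_force: [0.3, 0.4, -0.8]
finger_gap: 0.0621
grip_force: 15.0
```

Emit:
{"fn": "move_arm", "kwargs": {
  "moves": [
    {"x":0,"y":0,"z":0.001,"turn":0},
    {"x":0,"y":0,"z":0.001,"turn":0},
    {"x":0,"y":0,"z":0.001,"turn":0}
  ]
}}

```text
t: 18.83
tcp_pos: [0.6241, -0.0166, -0.0001]
eef_rot: [3.142, -0.0, 1.362]
ft_force: [-3.0, 0.0, 4.0]
finger_gap: 0.062
grip_force: 15.0
```

Emit:
{"fn": "move_arm", "kwargs": {
  "moves": [
    {"x":0,"y":0,"z":0,"turn":0},
    {"x":0,"y":0,"z":0,"turn":0},
    {"x":0,"y":0,"z":0,"turn":0},
    {"x":0,"y":0,"z":0,"turn":0}
  ],
  "hand": 0.1
}}

```text
t: 19.17
tcp_pos: [0.6241, -0.0167, -0.0007]
eef_rot: [-3.142, -0.0, 1.362]
ft_force: [0.3, 0.2, 0.4]
finger_gap: 0.0787
grip_force: 0.0
```

Emit:
{"fn": "move_arm", "kwargs": {
  "moves": [
    {"x":0,"y":0,"z":-0.01,"turn":0},
    {"x":0,"y":0,"z":-0.035,"turn":0},
    {"x":0,"y":0,"z":-0.07,"turn":0},
    {"x":0,"y":0,"z":-0.1,"turn":0},
    {"x":0,"y":0,"z":-0.1,"turn":0}
  ]
}}

```text
t: 19.58
tcp_pos: [0.6289, -0.0172, 0.1065]
eef_rot: [3.131, -0.001, 1.362]
ft_force: [0.8, -0.0, 1.0]
finger_gap: 0.079
grip_force: 0.0
```

```bash
cat > m5.py <<'E'
from m import *
box("leaf",425,320,530,385,(14,170,50),(25,255,255),.014)
box("leafb",425,320,530,385,(14,140,40),(28,255,255),.014)
E
python3 m5.py; python3 -c "
from h import *
plan((.4664,-.1468,.06,1.86))"
```

```text
leaf c [ 0.4744 -0.1774] size [0.0468 0.0799] long-axis dir 1.8444 mean [ 0.4734 -0.1768] n 396
leafb c [ 0.4734 -0.179 ] size [0.0492 0.0794] long-axis dir 1.7778 mean [ 0.4734 -0.1766] n 410
-> (0.4664, -0.1468, 0.06, 1.86) rows 6
  rows 5 xyz mm [-133.6 -108.8   36.5] turn -0.415
  rows 1 xyz mm [-15.7 -30.7   7.3] turn -0.083
```

```bash
python3 -c "
from h import *
cam('side');plan((.4259,.1599,.08,1.121))"
```

```text
-> (0.4259, 0.1599, 0.08, 1.121) rows 8
  rows 5 xyz mm [  82.2 -144.9   13.5] turn 0.151
  rows 3 xyz mm [ 35.7 -93.4   8.1] turn 0.09
```

Emit:
{"fn": "move_arm", "kwargs": {
  "moves": [
    {"x":0.016,"y":-0.029,"z":0.003,"turn":0.03},
    {"x":0.033,"y":-0.058,"z":0.005,"turn":0.06},
    {"x":0.049,"y":-0.087,"z":0.008,"turn":0.09},
    {"x":0.066,"y":-0.116,"z":0.011,"turn":0.12},
    {"x":0.082,"y":-0.145,"z":0.014,"turn":0.151}
  ],
  "hand": 0
}}

```text
t: 20.1
tcp_pos: [0.4964, 0.0943, 0.084]
eef_rot: [-3.139, 0.001, 1.209]
ft_force: [-0.4, 0.3, -0.2]
finger_gap: 0.0878
grip_force: 0.0
```

Emit:
{"fn": "move_arm", "kwargs": {
  "moves": [
    {"x":0.012,"y":-0.031,"z":0.003,"turn":0.03},
    {"x":0.024,"y":-0.062,"z":0.005,"turn":0.06},
    {"x":0.036,"y":-0.093,"z":0.008,"turn":0.09},
    {"x":0.036,"y":-0.093,"z":0.008,"turn":0.09},
    {"x":0.036,"y":-0.093,"z":0.008,"turn":0.09}
  ]
}}

```text
t: 20.52
tcp_pos: [0.422, 0.1605, 0.0763]
eef_rot: [-3.139, 0.002, 1.124]
ft_force: [0.7, -0.2, 0.0]
finger_gap: 0.0879
grip_force: 0.0
```

```bash
python3 m5.py; cat > m6.py <<'E'
from m import *
box("piletop",360,215,445,290,(8,70,100),(22,200,255),.054)
E
python3 m6.py; python3 -c "
from h import *
plan((.4259,.1599,-.010,1.121))"
```

```text
leaf c [ 0.4653 -0.1467] size [0.0469 0.1461] long-axis dir 1.864 mean [ 0.4652 -0.146 ] n 799
leafb c [ 0.4653 -0.1463] size [0.0482 0.1469] long-axis dir 1.8563 mean [ 0.4654 -0.1464] n 823
piletop c [ 0.6267 -0.0156] size [0.0814 0.0626] long-axis dir 1.3617 mean [ 0.6266 -0.0154] n 754
-> (0.4259, 0.1599, -0.01, 1.121) rows 3
  rows 3 xyz mm [ 0.3  0.6 87.1] turn 0.001
```

Emit:
{"fn": "move_arm", "kwargs": {
  "moves": [
    {"x":0,"y":0,"z":0.025,"turn":0},
    {"x":0,"y":0,"z":0.05,"turn":0},
    {"x":0,"y":0,"z":0.07,"turn":0},
    {"x":0,"y":0,"z":0.082,"turn":0},
    {"x":0,"y":0,"z":0.087,"turn":0}
  ]
}}

```text
t: 21.03
tcp_pos: [0.425, 0.159, -0.0114]
eef_rot: [-3.14, 0.001, 1.119]
ft_force: [0.3, -0.9, 0.3]
finger_gap: 0.0878
grip_force: 0.0
```

Emit:
{"fn": "move_arm", "kwargs": {
  "moves": [
    {"x":0,"y":0,"z":0,"turn":0},
    {"x":0,"y":0,"z":0,"turn":0},
    {"x":0,"y":0,"z":0,"turn":0},
    {"x":0,"y":0,"z":0,"turn":0},
    {"x":0,"y":0,"z":0,"turn":0}
  ],
  "hand": 1,
  "grip_force": 20
}}

```text
t: 21.45
tcp_pos: [0.4257, 0.1602, -0.0087]
eef_rot: [3.14, -0.001, 1.121]
ft_force: [-0.5, -0.3, -0.5]
finger_gap: 0.058
grip_force: 0.0
```

Emit:
{"fn": "move_arm", "kwargs": {
  "moves": [
    {"x":0,"y":0,"z":0,"turn":0},
    {"x":0,"y":0,"z":0,"turn":0},
    {"x":0,"y":0,"z":0,"turn":0},
    {"x":0,"y":0,"z":0,"turn":0},
    {"x":0,"y":0,"z":0,"turn":0}
  ]
}}

```text
t: 21.87
tcp_pos: [0.4246, 0.1603, -0.0093]
eef_rot: [-3.141, -0.0, 1.121]
ft_force: [-2.2, 1.6, 6.1]
finger_gap: 0.0355
grip_force: 20.0
```

Emit:
{"fn": "move_arm", "kwargs": {
  "moves": [
    {"x":0,"y":0,"z":-0.005,"turn":0},
    {"x":0,"y":0,"z":-0.02,"turn":0},
    {"x":0,"y":0,"z":-0.04,"turn":0},
    {"x":0,"y":0,"z":-0.055,"turn":0},
    {"x":0,"y":0,"z":-0.06,"turn":0}
  ]
}}

```text
t: 22.28
tcp_pos: [0.4258, 0.1602, 0.0521]
eef_rot: [3.14, -0.001, 1.121]
ft_force: [0.6, -0.0, -3.6]
finger_gap: 0.0356
grip_force: 20.0
```

```bash
python3 -c "
from h import *
cam('side');s=manip.state();print(s['ft_force'],s['finger_gap']);plan((.4422,.37,.045,1.121))"
```

```text
[-0.14560804  0.01534492 -3.31805105] 0.0358708108016855
-> (0.4422, 0.37, 0.045, 1.121) rows 6
  rows 5 xyz mm [163.2 -63.9   5.9] turn -0.0
  rows 1 xyz mm [ 32.6 -12.8   1.2] turn -0.0
```

Emit:
{"fn": "move_arm", "kwargs": {
  "moves": [
    {"x":0.01,"y":-0.004,"z":0,"turn":0},
    {"x":0.032,"y":-0.012,"z":0,"turn":0},
    {"x":0.06,"y":-0.023,"z":0,"turn":0},
    {"x":0.09,"y":-0.035,"z":0,"turn":0},
    {"x":0.12,"y":-0.047,"z":0,"turn":0}
  ]
}}

```text
t: 22.75
tcp_pos: [0.4336, 0.2899, 0.0491]
eef_rot: [-3.14, 0.002, 1.12]
ft_force: [0.9, -1.3, -5.0]
finger_gap: 0.0356
grip_force: 20.0
```

Emit:
{"fn": "move_arm", "kwargs": {
  "moves": [
    {"x":0.03,"y":-0.012,"z":0,"turn":0},
    {"x":0.055,"y":-0.022,"z":0,"turn":0},
    {"x":0.07,"y":-0.027,"z":0,"turn":0},
    {"x":0.076,"y":-0.03,"z":0.0,"turn":0},
    {"x":0.076,"y":-0.03,"z":0.0,"turn":0}
  ]
}}

```text
t: 23.17
tcp_pos: [0.4398, 0.3714, 0.0491]
eef_rot: [-3.14, 0.001, 1.123]
ft_force: [0.2, 0.4, -5.0]
finger_gap: 0.0358
grip_force: 20.0
```

```bash
python3 -c "
from h import *
cam('side');plan((.4422,.37,-.018,1.121))"
```

```text
-> (0.4422, 0.37, -0.018, 1.121) rows 2
  rows 2 xyz mm [ 1.3  2.4 67.2] turn 0.001
```

Emit:
{"fn": "move_arm", "kwargs": {
  "moves": [
    {"x":0.001,"y":0.002,"z":0.02,"turn":0},
    {"x":0.001,"y":0.002,"z":0.04,"turn":0},
    {"x":0.001,"y":0.002,"z":0.055,"turn":0},
    {"x":0.001,"y":0.002,"z":0.063,"turn":0},
    {"x":0.001,"y":0.002,"z":0.065,"turn":0}
  ]
}}

```text
t: 23.63
tcp_pos: [0.4413, 0.3678, -0.0163]
eef_rot: [-3.139, 0.004, 1.12]
ft_force: [-0.7, 0.1, -5.1]
finger_gap: 0.0358
grip_force: 20.0
```

Emit:
{"fn": "move_arm", "kwargs": {
  "moves": [
    {"x":0,"y":0,"z":0,"turn":0},
    {"x":0,"y":0,"z":0,"turn":0},
    {"x":0,"y":0,"z":0,"turn":0},
    {"x":0,"y":0,"z":0.001,"turn":0},
    {"x":0,"y":0,"z":0.001,"turn":0}
  ]
}}

```text
t: 24.05
tcp_pos: [0.4435, 0.3704, -0.0149]
eef_rot: [3.141, -0.001, 1.121]
ft_force: [0.3, 0.5, -4.0]
finger_gap: 0.0356
grip_force: 20.0
```

Emit:
{"fn": "move_arm", "kwargs": {
  "moves": [
    {"x":0,"y":0,"z":0.001,"turn":0},
    {"x":0,"y":0,"z":0.001,"turn":0},
    {"x":0,"y":0,"z":0.001,"turn":0}
  ]
}}

```text
t: 24.3
tcp_pos: [0.4429, 0.3701, -0.0165]
eef_rot: [-3.142, -0.0, 1.121]
ft_force: [-0.4, -0.2, -4.6]
finger_gap: 0.0355
grip_force: 20.0
```

Emit:
{"fn": "move_arm", "kwargs": {
  "moves": [
    {"x":0,"y":0,"z":0.001,"turn":0},
    {"x":0,"y":0,"z":0.002,"turn":0},
    {"x":0,"y":0,"z":0.0025,"turn":0},
    {"x":0,"y":0,"z":0.0025,"turn":0}
  ]
}}

```text
t: 24.63
tcp_pos: [0.4429, 0.37, -0.0192]
eef_rot: [-3.141, 0.0, 1.121]
ft_force: [-0.1, -0.3, -4.1]
finger_gap: 0.0354
grip_force: 20.0
```

Emit:
{"fn": "move_arm", "kwargs": {
  "moves": [
    {"x":0,"y":0,"z":0.001,"turn":0},
    {"x":0,"y":0,"z":0.001,"turn":0},
    {"x":0,"y":0,"z":0.001,"turn":0}
  ]
}}

```text
t: 24.88
tcp_pos: [0.443, 0.3701, -0.0201]
eef_rot: [-3.141, 0.0, 1.121]
ft_force: [0.8, -0.8, -4.8]
finger_gap: 0.0353
grip_force: 20.0
```

Emit:
{"fn": "move_arm", "kwargs": {
  "moves": [
    {"x":0,"y":0,"z":0.001,"turn":0},
    {"x":0,"y":0,"z":0.001,"turn":0},
    {"x":0,"y":0,"z":0.001,"turn":0}
  ]
}}

```text
t: 25.13
tcp_pos: [0.4431, 0.3702, -0.0203]
eef_rot: [3.141, -0.0, 1.121]
ft_force: [-1.4, -1.2, 5.5]
finger_gap: 0.0354
grip_force: 20.0
```

Emit:
{"fn": "move_arm", "kwargs": {
  "moves": [
    {"x":0,"y":0,"z":0.001,"turn":0},
    {"x":0,"y":0,"z":0.001,"turn":0},
    {"x":0,"y":0,"z":0.001,"turn":0}
  ]
}}

```text
t: 25.38
tcp_pos: [0.4432, 0.3702, -0.0203]
eef_rot: [3.141, -0.001, 1.121]
ft_force: [-4.9, -3.2, 15.0]
finger_gap: 0.0357
grip_force: 20.0
```

Emit:
{"fn": "move_arm", "kwargs": {
  "moves": [
    {"x":0,"y":0,"z":-0.001,"turn":0},
    {"x":0,"y":0,"z":-0.001,"turn":0}
  ]
}}

```text
t: 25.55
tcp_pos: [0.4432, 0.3703, -0.0203]
eef_rot: [3.141, -0.001, 1.121]
ft_force: [-2.1, -2.3, 7.4]
finger_gap: 0.0357
grip_force: 20.0
```

Emit:
{"fn": "move_arm", "kwargs": {
  "moves": [
    {"x":0,"y":0,"z":0,"turn":0},
    {"x":0,"y":0,"z":0,"turn":0},
    {"x":0,"y":0,"z":0,"turn":0},
    {"x":0,"y":0,"z":0,"turn":0},
    {"x":0,"y":0,"z":0,"turn":0}
  ],
  "hand": 0.2
}}

```text
t: 25.97
tcp_pos: [0.4431, 0.3702, -0.0212]
eef_rot: [-3.142, -0.0, 1.121]
ft_force: [0.4, 0.2, -0.2]
finger_gap: 0.0654
grip_force: 0.0
```

Emit:
{"fn": "move_arm", "kwargs": {
  "moves": [
    {"x":0,"y":0,"z":-0.015,"turn":0},
    {"x":0,"y":0,"z":-0.04,"turn":0},
    {"x":0,"y":0,"z":-0.075,"turn":0},
    {"x":0,"y":0,"z":-0.1,"turn":0},
    {"x":0,"y":0,"z":-0.1,"turn":0}
  ]
}}

```text
t: 26.38
tcp_pos: [0.4465, 0.3724, 0.0841]
eef_rot: [3.137, -0.008, 1.121]
ft_force: [0.8, 0.3, 0.2]
finger_gap: 0.0704
grip_force: 0.0
```

```bash
cat > m7.py <<'E'
from m import *
box("plaque",250,330,355,408,(0,120,40),(28,255,255),.014)
E
python3 m7.py; python3 -c "
from h import *
plan((.4249,.1543,.03,1.121))"
```

```text
plaque c [0.4254 0.1541] size [0.1358 0.0455] long-axis dir 1.1213 mean [0.4251 0.1534] n 894
-> (0.4249, 0.1543, 0.03, 1.121) rows 6
  rows 5 xyz mm [-170.5   63.5   43.1] turn -0.0
  rows 1 xyz mm [-34.1  12.7   8.6] turn -0.0
```

Emit:
{"fn": "move_arm", "kwargs": {
  "moves": [
    {"x":-0.034,"y":0.0127,"z":0,"turn":0},
    {"x":-0.068,"y":0.0254,"z":0,"turn":0},
    {"x":-0.102,"y":0.038,"z":0.01,"turn":0},
    {"x":-0.136,"y":0.051,"z":0.02,"turn":0},
    {"x":-0.17,"y":0.0635,"z":0.03,"turn":0}
  ]
}}

```text
t: 26.85
tcp_pos: [0.425, 0.1878, 0.0477]
eef_rot: [-3.141, 0.001, 1.122]
ft_force: [0.3, -0.8, 0.0]
finger_gap: 0.0702
grip_force: 0.0
```

Emit:
{"fn": "move_arm", "kwargs": {
  "moves": [
    {"x":-0.02,"y":0.008,"z":0.01,"turn":0},
    {"x":-0.034,"y":0.0127,"z":0.015,"turn":0},
    {"x":-0.034,"y":0.0127,"z":0.015,"turn":0},
    {"x":-0.034,"y":0.0127,"z":0.015,"turn":0},
    {"x":-0.034,"y":0.0127,"z":0.015,"turn":0}
  ]
}}

```text
t: 27.27
tcp_pos: [0.423, 0.1538, 0.0337]
eef_rot: [-3.141, -0.0, 1.12]
ft_force: [-0.8, 0.5, -0.7]
finger_gap: 0.0702
grip_force: 0.0
```

```bash
python3 -c "
from h import *
cam('side');plan((.4252,.154,-.0355,1.121))"
```

```text
-> (0.4252, 0.154, -0.0355, 1.121) rows 2
  rows 2 xyz mm [ 0.7  1.7 69.5] turn 0.0
```

Emit:
{"fn": "move_arm", "kwargs": {
  "moves": [
    {"x":0,"y":0.002,"z":0.02,"turn":0},
    {"x":0,"y":0.002,"z":0.04,"turn":0},
    {"x":0,"y":0.002,"z":0.055,"turn":0},
    {"x":0,"y":0.002,"z":0.064,"turn":0},
    {"x":0,"y":0.002,"z":0.069,"turn":0}
  ]
}}

```text
t: 27.73
tcp_pos: [0.4244, 0.1532, -0.0359]
eef_rot: [-3.141, 0.0, 1.122]
ft_force: [-0.3, -0.7, 0.2]
finger_gap: 0.07
grip_force: 0.0
```

Emit:
{"fn": "move_arm", "kwargs": {
  "moves": [
    {"x":0,"y":0,"z":0,"turn":0},
    {"x":0,"y":0,"z":0,"turn":0},
    {"x":0,"y":0,"z":0,"turn":0},
    {"x":0,"y":0,"z":0,"turn":0},
    {"x":0,"y":0,"z":0,"turn":0}
  ],
  "hand": 1,
  "grip_force": 15
}}

```text
t: 28.15
tcp_pos: [0.4252, 0.1526, -0.0343]
eef_rot: [3.141, -0.001, 1.121]
ft_force: [-1.2, 0.8, 3.7]
finger_gap: 0.0456
grip_force: 15.0
```

Emit:
{"fn": "move_arm", "kwargs": {
  "moves": [
    {"x":0,"y":0,"z":0,"turn":0},
    {"x":0,"y":0,"z":0,"turn":0}
  ]
}}

```text
t: 28.32
tcp_pos: [0.4252, 0.1526, -0.0344]
eef_rot: [3.141, -0.001, 1.121]
ft_force: [-0.9, 1.4, 6.6]
finger_gap: 0.0459
grip_force: 15.0
```

Emit:
{"fn": "move_arm", "kwargs": {
  "moves": [
    {"x":0,"y":0,"z":-0.005,"turn":0},
    {"x":0,"y":0,"z":-0.025,"turn":0},
    {"x":0,"y":0,"z":-0.055,"turn":0},
    {"x":0,"y":0,"z":-0.085,"turn":0},
    {"x":0,"y":0,"z":-0.095,"turn":0}
  ]
}}

```text
t: 28.73
tcp_pos: [0.4267, 0.1527, 0.0635]
eef_rot: [3.138, -0.003, 1.121]
ft_force: [0.3, 0.5, -0.5]
finger_gap: 0.0459
grip_force: 15.0
```

```bash
python3 -c "
from h import *
cam('side');print(manip.state()['finger_gap']);plan((.6091,-.2321,.06,1.524))"
```

```text
0.04587465212886623
-> (0.6091, -0.2321, 0.06, 1.524) rows 12
  rows 5 xyz mm [-111.5  137.9    1.6] turn -0.168
  rows 5 xyz mm [-133.   117.3    1.6] turn -0.168
  rows 2 xyz mm [-60.3  37.4   0.7] turn -0.067
```

Emit:
{"fn": "move_arm", "kwargs": {
  "moves": [
    {"x":-0.015,"y":0.018,"z":0,"turn":-0.03},
    {"x":-0.038,"y":0.047,"z":0,"turn":-0.06},
    {"x":-0.062,"y":0.077,"z":0,"turn":-0.1},
    {"x":-0.087,"y":0.108,"z":0,"turn":-0.134},
    {"x":-0.112,"y":0.138,"z":0,"turn":-0.168}
  ]
}}

```text
t: 29.2
tcp_pos: [0.5003, -0.0101, 0.0595]
eef_rot: [-3.141, 0.0, 1.291]
ft_force: [1.0, -0.2, -1.9]
finger_gap: 0.0458
grip_force: 15.0
```

Emit:
{"fn": "move_arm", "kwargs": {
  "moves": [
    {"x":-0.027,"y":0.024,"z":0,"turn":-0.034},
    {"x":-0.053,"y":0.047,"z":0,"turn":-0.067},
    {"x":-0.08,"y":0.071,"z":0,"turn":-0.1},
    {"x":-0.106,"y":0.094,"z":0,"turn":-0.134},
    {"x":-0.133,"y":0.117,"z":0,"turn":-0.168}
  ]
}}

```text
t: 29.62
tcp_pos: [0.5753, -0.1704, 0.059]
eef_rot: [-3.14, -0.001, 1.458]
ft_force: [0.0, 0.6, -1.4]
finger_gap: 0.0457
grip_force: 15.0
```

Emit:
{"fn": "move_arm", "kwargs": {
  "moves": [
    {"x":-0.026,"y":0.016,"z":0,"turn":-0.03},
    {"x":-0.048,"y":0.03,"z":0,"turn":-0.055},
    {"x":-0.06,"y":0.037,"z":0,"turn":-0.067},
    {"x":-0.06,"y":0.037,"z":0,"turn":-0.067},
    {"x":-0.06,"y":0.037,"z":0,"turn":-0.067}
  ]
}}

```text
t: 30.03
tcp_pos: [0.6047, -0.2327, 0.0589]
eef_rot: [-3.14, -0.001, 1.522]
ft_force: [0.3, 0.8, -1.3]
finger_gap: 0.0458
grip_force: 15.0
```

```bash
python3 -c "
from h import *
cam('side');cam('side');print(manip.state()['finger_gap']);plan((.6091,-.2321,-.0224,1.524))"
```

```text
0.04577039900274156
-> (0.6091, -0.2321, -0.0224, 1.524) rows 3
  rows 3 xyz mm [-0.7  5.  81.5] turn -0.0
```

Emit:
{"fn": "move_arm", "kwargs": {
  "moves": [
    {"x":-0.001,"y":0.005,"z":0.025,"turn":0},
    {"x":-0.001,"y":0.005,"z":0.05,"turn":0},
    {"x":-0.001,"y":0.005,"z":0.068,"turn":0},
    {"x":-0.001,"y":0.005,"z":0.076,"turn":0},
    {"x":-0.001,"y":0.005,"z":0.077,"turn":0}
  ]
}}

```text
t: 30.55
tcp_pos: [0.6083, -0.2317, -0.019]
eef_rot: [-3.137, -0.002, 1.525]
ft_force: [0.7, 0.2, -0.0]
finger_gap: 0.0461
grip_force: 15.0
```

Emit:
{"fn": "move_arm", "kwargs": {
  "moves": [
    {"x":0,"y":0,"z":0,"turn":0},
    {"x":0,"y":0,"z":0,"turn":0},
    {"x":0,"y":0,"z":0,"turn":0},
    {"x":0,"y":0,"z":0,"turn":0}
  ]
}}

```text
t: 30.88
tcp_pos: [0.6114, -0.2342, -0.0157]
eef_rot: [3.14, 0.001, 1.524]
ft_force: [-0.5, -0.2, -0.5]
finger_gap: 0.0459
grip_force: 15.0
```

```bash
python3 -c "
from h import *
cam('side');print(manip.state()['ft_force']);plan((.6091,-.2321,-.0224,1.524))"
```

```text
[ 0.47141749 -0.18611352 -0.85376569]
-> (0.6091, -0.2321, -0.0224, 1.524) rows 1
  rows 1 xyz mm [ 2.  -2.2  6.5] turn -0.0
```

Emit:
{"fn": "move_arm", "kwargs": {
  "moves": [
    {"x":0.001,"y":-0.001,"z":0.002,"turn":0},
    {"x":0.002,"y":-0.002,"z":0.004,"turn":0},
    {"x":0.002,"y":-0.002,"z":0.0055,"turn":0},
    {"x":0.002,"y":-0.002,"z":0.0055,"turn":0},
    {"x":0.002,"y":-0.002,"z":0.0055,"turn":0}
  ]
}}

```text
t: 31.35
tcp_pos: [0.6082, -0.2315, -0.0224]
eef_rot: [-3.141, -0.0, 1.524]
ft_force: [-2.0, 1.4, 4.6]
finger_gap: 0.0456
grip_force: 15.0
```

Emit:
{"fn": "move_arm", "kwargs": {
  "moves": [
    {"x":0,"y":0,"z":0.001,"turn":0},
    {"x":0,"y":0,"z":0.001,"turn":0},
    {"x":0,"y":0,"z":0.001,"turn":0}
  ]
}}

```text
t: 31.6
tcp_pos: [0.6082, -0.2315, -0.0224]
eef_rot: [-3.141, -0.0, 1.524]
ft_force: [-3.8, 1.3, 11.6]
finger_gap: 0.0458
grip_force: 15.0
```

Emit:
{"fn": "move_arm", "kwargs": {
  "moves": [
    {"x":0,"y":0,"z":0.001,"turn":0},
    {"x":0,"y":0,"z":0.001,"turn":0},
    {"x":0,"y":0,"z":0.001,"turn":0}
  ]
}}

```text
t: 31.85
tcp_pos: [0.6082, -0.2315, -0.0225]
eef_rot: [-3.141, -0.0, 1.524]
ft_force: [-5.2, 2.9, 18.9]
finger_gap: 0.0457
grip_force: 15.0
```

Emit:
{"fn": "move_arm", "kwargs": {
  "moves": [
    {"x":0,"y":0,"z":-0.002,"turn":0},
    {"x":0,"y":0,"z":-0.002,"turn":0}
  ]
}}

```text
t: 32.02
tcp_pos: [0.609, -0.2319, -0.0221]
eef_rot: [3.141, 0.0, 1.524]
ft_force: [1.0, 0.2, -1.1]
finger_gap: 0.0457
grip_force: 15.0
```

Emit:
{"fn": "move_arm", "kwargs": {
  "moves": [
    {"x":0,"y":0,"z":0,"turn":0},
    {"x":0,"y":0,"z":0,"turn":0},
    {"x":0,"y":0,"z":0,"turn":0},
    {"x":0,"y":0,"z":0,"turn":0},
    {"x":0,"y":0,"z":0,"turn":0}
  ],
  "hand": 0.2
}}

```text
t: 32.43
tcp_pos: [0.6085, -0.2317, -0.0228]
eef_rot: [-3.141, -0.0, 1.524]
ft_force: [0.5, 0.5, 0.8]
finger_gap: 0.0702
grip_force: 0.0
```

Emit:
{"fn": "move_arm", "kwargs": {
  "moves": [
    {"x":0,"y":0,"z":-0.01,"turn":0},
    {"x":0,"y":0,"z":-0.03,"turn":0},
    {"x":0,"y":0,"z":-0.06,"turn":0},
    {"x":0,"y":0,"z":-0.085,"turn":0},
    {"x":0,"y":0,"z":-0.085,"turn":0}
  ]
}}

```text
t: 32.85
tcp_pos: [0.6124, -0.2336, 0.0686]
eef_rot: [3.133, 0.004, 1.524]
ft_force: [-0.1, 0.5, 0.0]
finger_gap: 0.0702
grip_force: 0.0
```

```bash
python3 -c "
from h import *
cam('side');plan((.4653,-.1465,.035,1.862))"; python3 m5.py
```

```text
-> (0.4653, -0.1465, 0.035, 1.862) rows 5
  rows 5 xyz mm [  79.6 -149.9   31.3] turn -0.338
leaf c [ 0.4642 -0.1415] size [0.0468 0.1355] long-axis dir 1.8491 mean [ 0.4641 -0.1406] n 724
leafb c [ 0.4638 -0.1417] size [0.0481 0.1372] long-axis dir 1.8657 mean [ 0.4643 -0.1409] n 752
```

Emit:
{"fn": "move_arm", "kwargs": {
  "moves": [
    {"x":0.016,"y":-0.03,"z":0.003,"turn":-0.068},
    {"x":0.032,"y":-0.06,"z":0.007,"turn":-0.135},
    {"x":0.048,"y":-0.09,"z":0.014,"turn":-0.203},
    {"x":0.064,"y":-0.12,"z":0.023,"turn":-0.27},
    {"x":0.08,"y":-0.15,"z":0.031,"turn":-0.338}
  ]
}}

```text
t: 33.37
tcp_pos: [0.4598, -0.1434, 0.0302]
eef_rot: [-3.14, -0.002, 1.865]
ft_force: [0.3, 0.5, -0.7]
finger_gap: 0.0702
grip_force: 0.0
```

Emit:
{"fn": "move_arm", "kwargs": {
  "moves": [
    {"x":0,"y":0,"z":0,"turn":0},
    {"x":0,"y":0,"z":0,"turn":0},
    {"x":0,"y":0,"z":0,"turn":0},
    {"x":0,"y":0,"z":0,"turn":0}
  ]
}}

```text
t: 33.7
tcp_pos: [0.4643, -0.1457, 0.0316]
eef_rot: [3.14, 0.001, 1.861]
ft_force: [0.3, 0.5, 0.1]
finger_gap: 0.0703
grip_force: 0.0
```

```bash
python3 -c "
from h import *
cam('side');plan((.4653,-.1465,-.0355,1.862))"
```

```text
-> (0.4653, -0.1465, -0.0355, 1.862) rows 2
  rows 2 xyz mm [-0.9  0.7 67.1] turn -0.001
```

Emit:
{"fn": "move_arm", "kwargs": {
  "moves": [
    {"x":-0.001,"y":0.001,"z":0.02,"turn":0},
    {"x":-0.001,"y":0.001,"z":0.04,"turn":0},
    {"x":-0.001,"y":0.001,"z":0.055,"turn":0},
    {"x":-0.001,"y":0.001,"z":0.063,"turn":0},
    {"x":-0.001,"y":0.001,"z":0.067,"turn":0}
  ]
}}

```text
t: 34.17
tcp_pos: [0.4641, -0.1457, -0.0366]
eef_rot: [-3.141, -0.001, 1.861]
ft_force: [1.3, 0.6, -1.4]
finger_gap: 0.0704
grip_force: 0.0
```

Emit:
{"fn": "move_arm", "kwargs": {
  "moves": [
    {"x":0,"y":0,"z":0,"turn":0},
    {"x":0,"y":0,"z":0,"turn":0},
    {"x":0,"y":0,"z":0,"turn":0},
    {"x":0,"y":0,"z":0,"turn":0},
    {"x":0,"y":0,"z":0,"turn":0}
  ],
  "hand": 1,
  "grip_force": 15
}}

```text
t: 34.58
tcp_pos: [0.4645, -0.1458, -0.0348]
eef_rot: [3.14, 0.001, 1.862]
ft_force: [0.1, -0.6, 2.8]
finger_gap: 0.05
grip_force: 15.0
```

Emit:
{"fn": "move_arm", "kwargs": {
  "moves": [
    {"x":0,"y":0,"z":0,"turn":0},
    {"x":0,"y":0,"z":0,"turn":0}
  ]
}}

```text
t: 34.75
tcp_pos: [0.4644, -0.1458, -0.0349]
eef_rot: [3.14, 0.001, 1.862]
ft_force: [-0.1, -0.6, 6.4]
finger_gap: 0.0497
grip_force: 15.0
```

Emit:
{"fn": "move_arm", "kwargs": {
  "moves": [
    {"x":0,"y":0,"z":-0.005,"turn":0},
    {"x":0,"y":0,"z":-0.025,"turn":0},
    {"x":0,"y":0,"z":-0.055,"turn":0},
    {"x":0,"y":0,"z":-0.085,"turn":0},
    {"x":0,"y":0,"z":-0.095,"turn":0}
  ]
}}

```text
t: 35.17
tcp_pos: [0.4655, -0.1462, 0.0629]
eef_rot: [3.138, 0.003, 1.862]
ft_force: [-0.1, 0.3, -0.1]
finger_gap: 0.0501
grip_force: 15.0
```

```bash
python3 -c "
from h import *
cam('side');print(manip.state()['finger_gap']);plan((.622,.2153,.06,1.5545))"
```

```text
0.050019801430737865
-> (0.622, 0.2153, 0.06, 1.5545) rows 11
  rows 5 xyz mm [137.2 115.    1.4] turn 0.14
  rows 5 xyz mm [151.9  94.8   1.4] turn 0.14
  rows 1 xyz mm [32.7 14.5  0.3] turn 0.028
```

Emit:
{"fn": "move_arm", "kwargs": {
  "moves": [
    {"x":0.018,"y":0.015,"z":0,"turn":0.02},
    {"x":0.045,"y":0.038,"z":0,"turn":0.05},
    {"x":0.075,"y":0.063,"z":0,"turn":0.08},
    {"x":0.106,"y":0.089,"z":0,"turn":0.11},
    {"x":0.137,"y":0.115,"z":0,"turn":0.14}
  ]
}}

```text
t: 35.63
tcp_pos: [0.534, 0.0204, 0.0582]
eef_rot: [-3.14, -0.001, 1.719]
ft_force: [0.1, -0.2, -1.0]
finger_gap: 0.05
grip_force: 15.0
```

Emit:
{"fn": "move_arm", "kwargs": {
  "moves": [
    {"x":0.03,"y":0.019,"z":0,"turn":0.028},
    {"x":0.061,"y":0.038,"z":0,"turn":0.056},
    {"x":0.091,"y":0.057,"z":0,"turn":0.084},
    {"x":0.122,"y":0.076,"z":0,"turn":0.112},
    {"x":0.152,"y":0.095,"z":0,"turn":0.14}
  ]
}}

```text
t: 36.05
tcp_pos: [0.6049, 0.1851, 0.0577]
eef_rot: [-3.139, 0.0, 1.581]
ft_force: [0.4, -0.5, -1.2]
finger_gap: 0.0499
grip_force: 15.0
```

Emit:
{"fn": "move_arm", "kwargs": {
  "moves": [
    {"x":0.018,"y":0.008,"z":0,"turn":0.016},
    {"x":0.032,"y":0.014,"z":0,"turn":0.028},
    {"x":0.032,"y":0.014,"z":0,"turn":0.028},
    {"x":0.032,"y":0.014,"z":0,"turn":0.028},
    {"x":0.032,"y":0.014,"z":0,"turn":0.028}
  ]
}}

```text
t: 36.47
tcp_pos: [0.6179, 0.2146, 0.0582]
eef_rot: [-3.139, 0.001, 1.554]
ft_force: [-0.4, -1.3, -1.7]
finger_gap: 0.0495
grip_force: 15.0
```

```bash
python3 -c "
from h import *
cam('side');cam('side');print(manip.state()['finger_gap']);plan((.622,.2153,-.0229,1.5545))"
```

```text
0.049768601476885284
-> (0.622, 0.2153, -0.0229, 1.5545) rows 3
  rows 3 xyz mm [ 1.1  3.6 81.8] turn -0.001
```

Emit:
{"fn": "move_arm", "kwargs": {
  "moves": [
    {"x":0.001,"y":0.003,"z":0.025,"turn":0},
    {"x":0.001,"y":0.003,"z":0.05,"turn":0},
    {"x":0.001,"y":0.003,"z":0.068,"turn":0},
    {"x":0.001,"y":0.003,"z":0.076,"turn":0},
    {"x":0.001,"y":0.003,"z":0.077,"turn":0}
  ]
}}

```text
t: 36.98
tcp_pos: [0.6204, 0.2151, -0.0194]
eef_rot: [-3.138, 0.001, 1.553]
ft_force: [0.2, -0.3, -1.7]
finger_gap: 0.05
grip_force: 15.0
```

Emit:
{"fn": "move_arm", "kwargs": {
  "moves": [
    {"x":0,"y":0,"z":0,"turn":0},
    {"x":0,"y":0,"z":0,"turn":0},
    {"x":0,"y":0,"z":0,"turn":0},
    {"x":0,"y":0,"z":0,"turn":0}
  ]
}}

```text
t: 37.32
tcp_pos: [0.6234, 0.2167, -0.0162]
eef_rot: [3.139, -0.001, 1.554]
ft_force: [-0.5, -0.3, -0.9]
finger_gap: 0.0499
grip_force: 15.0
```

```bash
python3 -c "
from h import *
cam('side');print(manip.state()['ft_force']);plan((.622,.2153,-.0229,1.5545))"
```

```text
[ 0.3280181  -0.14873345 -0.96037327]
-> (0.622, 0.2153, -0.0229, 1.5545) rows 1
  rows 1 xyz mm [-1.4 -1.2  6.6] turn -0.001
```

Emit:
{"fn": "move_arm", "kwargs": {
  "moves": [
    {"x":-0.001,"y":-0.001,"z":0.002,"turn":0},
    {"x":-0.001,"y":-0.001,"z":0.004,"turn":0},
    {"x":-0.001,"y":-0.001,"z":0.0055,"turn":0},
    {"x":-0.001,"y":-0.001,"z":0.0055,"turn":0},
    {"x":-0.001,"y":-0.001,"z":0.0055,"turn":0}
  ]
}}

```text
t: 37.78
tcp_pos: [0.6211, 0.2154, -0.0229]
eef_rot: [-3.141, -0.0, 1.554]
ft_force: [-0.6, -0.5, 2.6]
finger_gap: 0.0501
grip_force: 15.0
```

Emit:
{"fn": "move_arm", "kwargs": {
  "moves": [
    {"x":0,"y":0,"z":0.001,"turn":0},
    {"x":0,"y":0,"z":0.001,"turn":0},
    {"x":0,"y":0,"z":0.001,"turn":0}
  ]
}}

```text
t: 38.03
tcp_pos: [0.6212, 0.2154, -0.0229]
eef_rot: [-3.142, -0.0, 1.554]
ft_force: [-2.7, -0.7, 10.6]
finger_gap: 0.0497
grip_force: 15.0
```

Emit:
{"fn": "move_arm", "kwargs": {
  "moves": [
    {"x":0,"y":0,"z":-0.001,"turn":0},
    {"x":0,"y":0,"z":-0.001,"turn":0}
  ]
}}

```text
t: 38.2
tcp_pos: [0.6215, 0.2156, -0.0228]
eef_rot: [3.141, -0.0, 1.554]
ft_force: [-1.7, -0.5, 4.7]
finger_gap: 0.0498
grip_force: 15.0
```

Emit:
{"fn": "move_arm", "kwargs": {
  "moves": [
    {"x":0,"y":0,"z":0,"turn":0},
    {"x":0,"y":0,"z":0,"turn":0},
    {"x":0,"y":0,"z":0,"turn":0},
    {"x":0,"y":0,"z":0,"turn":0},
    {"x":0,"y":0,"z":0,"turn":0}
  ],
  "hand": 0.2
}}

```text
t: 38.62
tcp_pos: [0.6213, 0.2154, -0.0232]
eef_rot: [-3.141, -0.0, 1.554]
ft_force: [-0.3, -0.2, -0.3]
finger_gap: 0.0697
grip_force: 0.0
```

Emit:
{"fn": "move_arm", "kwargs": {
  "moves": [
    {"x":0,"y":0,"z":-0.01,"turn":0},
    {"x":0,"y":0,"z":-0.03,"turn":0},
    {"x":0,"y":0,"z":-0.06,"turn":0},
    {"x":0,"y":0,"z":-0.1,"turn":0},
    {"x":0,"y":0,"z":-0.13,"turn":0}
  ]
}}

```text
t: 39.03
tcp_pos: [0.6218, 0.2155, 0.1101]
eef_rot: [3.14, -0.0, 1.554]
ft_force: [0.3, -0.1, 0.3]
finger_gap: 0.0698
grip_force: 0.0
```

Emit:
{"fn": "move_arm", "kwargs": {
  "moves": [
    {"x":-0.025,"y":-0.03,"z":0,"turn":0},
    {"x":-0.05,"y":-0.06,"z":0,"turn":0},
    {"x":-0.075,"y":-0.09,"z":0,"turn":0},
    {"x":-0.1,"y":-0.12,"z":0,"turn":0},
    {"x":-0.125,"y":-0.15,"z":0,"turn":0}
  ]
}}

```text
t: 39.45
tcp_pos: [0.4679, 0.0922, 0.1077]
eef_rot: [3.14, -0.0, 1.554]
ft_force: [0.2, -0.2, 0.4]
finger_gap: 0.0703
grip_force: 0.0
```

Emit:
{"fn": "move_arm", "kwargs": {
  "moves": [
    {"x":-0.025,"y":-0.015,"z":0,"turn":0},
    {"x":-0.05,"y":-0.03,"z":0,"turn":0},
    {"x":-0.075,"y":-0.04,"z":0,"turn":0},
    {"x":-0.09,"y":-0.05,"z":0,"turn":0},
    {"x":-0.09,"y":-0.05,"z":0,"turn":0}
  ]
}}

```text
t: 39.87
tcp_pos: [0.4156, 0.002, 0.1075]
eef_rot: [-3.141, 0.001, 1.552]
ft_force: [1.1, 0.4, -0.1]
finger_gap: 0.0702
grip_force: 0.0
```

```bash
cat > m8.py <<'E'
from m import *
for fn in (
 lambda: box("leaf",215,228,325,288,(12,150,50),(27,255,255),.026),
 lambda: box("leafstrip",205,232,335,290,(80,8,50),(130,140,220),.012,big_=False),
 lambda: box("plaque",478,242,584,298,(0,140,40),(14,255,255),.026),
 lambda: box("plaqstrip",475,242,585,298,(80,8,50),(130,140,220),.012,big_=False),
 lambda: box("piletop",360,210,445,290,(8,70,100),(22,200,255),.054),
 lambda: box("brass",140,325,215,385,(14,120,60),(30,255,255),.045,True),
 lambda: box("brassdish",140,325,215,390,(0,80,40),(13,255,255),.011,True),
 lambda: box("iron",560,335,630,406,(0,0,9),(180,255,50),.041,True),
):
    try: fn()
    except Exception as e: print("fail",e)
a=f[100:272,75:425]
cv2.imwrite("pics/end.png",cv2.resize(f[105:285,80:420][...,::-1],(800,424),interpolation=cv2.INTER_CUBIC))
print(manip.state()["tcp_pos"])
E
python3 m8.py
```

```text
leaf c [0.6228 0.2132] size [0.0482 0.1455] long-axis dir 1.5829 mean [0.6226 0.2139] n 822
leafstrip c [0.6227 0.2158] size [0.1599 0.0631] long-axis dir 1.5501 mean [0.618  0.2164] n 389
plaque c [ 0.611  -0.2314] size [0.1347 0.0455] long-axis dir 1.5268 mean [ 0.6113 -0.231 ] n 540
plaqstrip c [ 0.6093 -0.2308] size [0.1605 0.063 ] long-axis dir 1.5239 mean [ 0.6018 -0.2217] n 371
piletop c [ 0.6245 -0.0154] size [0.082  0.0671] long-axis dir 1.3617 mean [ 0.6265 -0.0153] n 758
brass c [0.4448 0.3662] r 0.0224 mean [0.4456 0.3695] n 173
brassdish c [0.4425 0.3683] r 0.0311 mean [0.4381 0.3628] n 88
iron c [ 0.4243 -0.3281] r 0.0366 mean [ 0.4243 -0.3306] n 479
[0.41703846 0.00302992 0.10761817]
```

View pics/end.png

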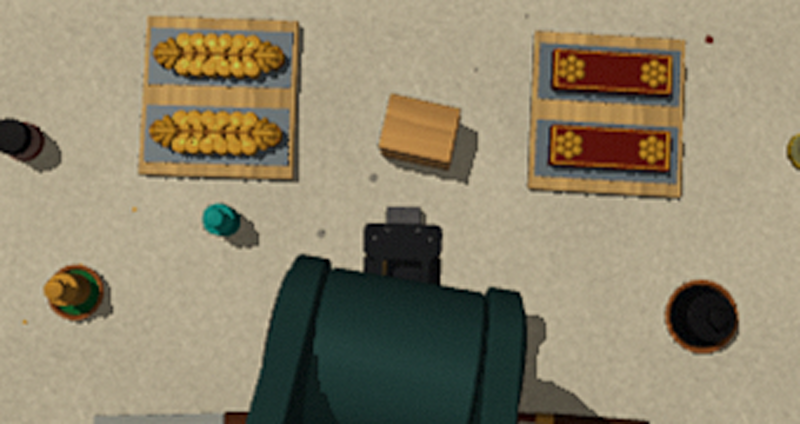

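The final picture shows everything placed. The iron knob is at crop (715,316), within about 4 mm of centre in its dish, and the brass weight stands in the green dish at (72,290). The block lies squarely on the pile at (420,130). The leaf at (216,132) and the plaque at (610,148) are centred on their strips, and the arm is clear, so I'll hand in.

```bash
python3 -c "
from bench import manip
print(manip.job_done())"
```

```text
the job is handed in; nothing more can be done
None
```

The job is handed in at about 40 s of the 131 s allowed: both stacks are down, and the last camera check put all five things in place within a few mm; no pass/fail verdict was returned.

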